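Sort rattling coil packs and stamp the batch card

TASK

Check every ignition coil pack lying on the mat: pick it up and tilt it lengthwise one way and then the other to feel whether a loose core slides inside, then lay it flat, fins up, on the floor of the green tray if nothing moves, or of the red tray if it rattles. Once all are sorted, stamp the batch card: push the spring-centred valve lever right over to the green-striped side, hold it there for two seconds, then let it spring back upright. Leave everything else on the bench where it is.

Things in the scene. Friction and masses are not known exactly. Their poses are not given: they have to be found in the camera images.
- pack_a: sealed coil pack (None if absent): finned aluminium block, black ends, 90 x 42 x 34 mm (own x, y, z), origin under its centre, 0.35 to 0.55 kg. Starts fins up. All look alike, names tell nothing. Bad ones hold a loose 240 g core that slides up to 54 mm along x when tilted over 15 degrees lengthwise and stays there when levelled; in sound ones nothing moves, balance point at mid-length, 17 mm up
- pack_b: sealed coil pack (None if absent): finned aluminium block, black ends, 90 x 42 x 34 mm (own x, y, z), origin under its centre, 0.35 to 0.55 kg. Starts fins up. All look alike, names tell nothing. Bad ones hold a loose 240 g core that slides up to 54 mm along x when tilted over 15 degrees lengthwise and stays there when levelled; in sound ones nothing moves, balance point at mid-length, 17 mm up
- pack_c: sealed coil pack (None if absent): finned aluminium block, black ends, 90 x 42 x 34 mm (own x, y, z), origin under its centre, 0.35 to 0.55 kg. Starts fins up. All look alike, names tell nothing. Bad ones hold a loose 240 g core that slides up to 54 mm along x when tilted over 15 degrees lengthwise and stays there when levelled; in sound ones nothing moves, balance point at mid-length, 17 mm up
- pack_d: sealed coil pack (None if absent): finned aluminium block, black ends, 90 x 42 x 34 mm (own x, y, z), origin under its centre, 0.35 to 0.55 kg. Starts fins up. All look alike, names tell nothing. Bad ones hold a loose 240 g core that slides up to 54 mm along x when tilted over 15 degrees lengthwise and stays there when levelled; in sound ones nothing moves, balance point at mid-length, 17 mm up
- pack_e: sealed coil pack (None if absent): finned aluminium block, black ends, 90 x 42 x 34 mm (own x, y, z), origin under its centre, 0.35 to 0.55 kg. Starts fins up. All look alike, names tell nothing. Bad ones hold a loose 240 g core that slides up to 54 mm along x when tilted over 15 degrees lengthwise and stays there when levelled; in sound ones nothing moves, balance point at mid-length, 17 mm up
- pack_f: sealed coil pack (None if absent): finned aluminium block, black ends, 90 x 42 x 34 mm (own x, y, z), origin under its centre, 0.35 to 0.55 kg. Starts fins up. All look alike, names tell nothing. Bad ones hold a loose 240 g core that slides up to 54 mm along x when tilted over 15 degrees lengthwise and stays there when levelled; in sound ones nothing moves, balance point at mid-length, 17 mm up
- sound_tray: green, for sound packs: open steel tray, 288 x 134 mm outside (own x, y), walls 4 mm thick, 30 mm high, floor 4 mm thick; origin under its centre; fixed. Room for three packs side by side, their length along the tray's own y. The trays may swap sides from run to run
- reject_tray: red, for rattling packs: open steel tray, 288 x 134 mm outside (own x, y), walls 4 mm thick, 30 mm high, floor 4 mm thick; origin under its centre; fixed. Room for three packs side by side, their length along the tray's own y. The trays may swap sides from run to run
- station: fixed grey stamp station beyond the mat: block own x -25 to +65, y -70 to +180 mm, 50 mm high; origin on the table right below the lever's pivot. A yellow stamp head on a dark post (to 161 mm high) stands at own y +145 over a white batch card; a green stripe on the block lies between lever and stamp
- valve_knob (a point): centre of the black ball knob (28 mm across) on top of the valve lever, a 12 mm rod standing upright; 88 mm above the pivot, which is 55 mm above the table
- valve (a joint): angle of the spring-centred valve lever, rad: 0 upright, positive towards the green stripe and stamp (station's own +y), stops at +0.5 and -0.5; springs back when released; about 7 N at the knob holds it at full throw. The stamp comes down as the lever goes to the positive side
- bearing: bystander, to be left alone: steel bearing ring, 44 mm across, 14 mm high; origin at its underside
- fitting: bystander, to be left alone: brass fitting, 32 mm across, 26 mm high; origin at its underside
- piston: bystander, to be left alone: aluminium piston, 72 mm across, 64 mm high; origin at its underside
- spray_can: bystander, to be left alone: blue spray can with yellow band, 56 mm across, 150 mm high; origin at its underside
- bolt_jar: bystander, to be left alone: amber jar, 64 mm across, 90 mm high; origin at its underside
- carton: bystander, to be left alone: cardboard carton, 70 x 90 x 60 mm high; origin at its underside
Mind the look-alikes: they are no part of the job. What is shaped like the pack_a but blue, pink or turquoise is not meant.

How it is judged:
By the outcome, as a careful person would: the job done as asked, in the order asked, and still so for the second after the job is handed in, with the robot touching nothing.
Of pack_a, pack_b, pack_c, pack_d, pack_e, pack_f only 3 to 5 are there at a start; the rules pass over those that are not, and their reading is None.
At some moment in a run one of pack_a, pack_b, pack_c, pack_d, pack_e, pack_f may be knocked a few centimetres aside while the robot is not near it.
It also fails if it takes over 210 s, if anything falls off the work surface, if the arm or the gripper's body presses on something with over 40 N, if the wrist force passes 120 N, or if a joint passes its speed limit or range.

ROBOT

A 7-joint arm with a two-finger parallel gripper is mounted at the origin on the work surface. World frame = base frame: x ahead of the robot, y to its left, z up, the work surface at z = 0. Lengths are in m, angles in rad, forces in N, time in s.
With the tool pointing down it reaches from about 0.425 to 0.875 m from the base axis. Payload 4.7 kg.
Tool frame: the origin (TCP) lies midway between the tips of the shut fingers; the grasp point (between the pads) lies 19 mm behind it; x points along the fingers, y is the direction in which the jaws open and shut, and the axes are right-handed (so a half turn about x gives the same grasp; the last joint's range is limited). The gripper opens to 87 mm and grips with 3 to 60 N. Pads are 19 mm wide; open, the fingers measure 117 mm over their backs; the gripper's body (75 mm by 190 mm) begins 51 mm behind the grasp point.
Start: joints at [-1.163, 0.321, -0.07, 1.45, 0.023, 1.371, -0.057], TCP at [0.249, 0.6, 0.223] pointing down, gripper open.
Joint ranges: [-2.86, 2.86], [-0.3, 2.09], [-1.38, 1.24], [0.06, 2.45], [-1.56, 4.7], [0.09, 2.05], [-2.69, 2.69]. Speed limits (rad/s): [2.57, 2.57, 3.14, 3.14, 3.14, 3.14, 3.14].

INTERFACE

Orientations are given as a rotation vector (axis times angle).
In Python, from bench import ctrl gives the robot as it stands. The module is installed in compiled form; this text tells all that it offers.
- The arm moves only by the tool servo_tool, never from a script. Its arguments are lists of equal length, an entry for each row: "dp": the shift along the tool's x, y, z in units of 25 mm (1.0 is 25 mm), a list of three; "yaw": the turn about the tool's x in units of 6 degrees (1.0 is 6 degrees). A call has exactly 5 rows; each row shifts and turns the commanded pose from where the row before left it, along the tool's axes as they then stand; what a row does not reach is not made up. A row lasts 1/10 s, in which the tool goes at most 50 mm and 8.59 degrees, less where a joint would pass 70% of its speed; a pose out of reach is approached as far as the arm can. A call is refused whole if a number of a shift passes 1 or a number of a turn 1, either way. A call with a gripper value outside its range is refused whole. "fingers" is the opening, from 0 (shut) to 1 (fully open), set as the call begins (left out, the last holds). The fingers move at their own pace and stop on an object; "grip_force" is the grip in N (left out, the last holds). Time passes only in rows, so rows that do not move let the fingers close, or fill a call up. It gives the time, the measured TCP pose, the force and the opening at its end, in the units of the state.
- ctrl.get_state(): the state, without advancing time (a new reading comes with each control period).
- ctrl.get_image(name): name is "side" or "top"; returns (picture, depth): 400x640x3 uint8, red, green, blue; 400x640 float32, m along the optical axis (not along the pixel's ray), 0 where there is no reading.
- ctrl.camera_info(name): a dict with "fx", "fy", "cx", "cy" (pixels), "extrinsics" (4x4, takes a point from world to camera coordinates). Camera axes: x right, y down, z forward; pixel columns grow to the right and rows downward; lengths in m; the calibration is good to about 2 mm. A picture is of the moment at which its call begins. camera_info takes no time and is no camera call.
- ctrl.close_job(): hands the job in, once; it reports no verdict.
Trained networks look in the newest picture that a camera, given by its name, has taken for a name from the list of things; names that differ only in an ending like _2 or _b are one class to them, and where a whole thing is asked for, a point or a joint stands for the part that bears it (a point fixed in the world has none). Each returns a list of dicts, best first, with "score" (0 to 1); they miss things now and then, are a little off and sometimes report something else, mostly with a low value. They report only what shows in the picture. A call takes as long as a camera call. They do not tell look-alikes from the thing itself.
- ctrl.search_frame(camera, label): "extent" ([left, top, right, bottom] in pixels, round what is visible of it).
- ctrl.cut_out(camera, label): "region" (400x640 bool, what is visible of it) and "extent" ([left, top, right, bottom] in pixels, round what is visible of it).
The state is a dict: "time": time; "joint_positions": joint angles; "qd": joint speeds; "joint_torque": joint torques, N m; "position": TCP position; "tool_rot": TCP orientation; "ft_force": force on the tool from outside, world axes, zero at the start; "torque": the same for the moment, N m; "grip_width": opening from 0.0 (shut) to 1.0 (fully open).
Only numpy, scipy, OpenCV 4.12 (cv2) and the standard library are available. Lean on these libraries where they do the work, as an engineer would, in place of code of your own. Each camera call takes 0.05 s, during which the arm holds its last target.

## Working session

There is one attempt and no reset: what is moved stays moved. The work goes in short steps, Python scripts to look and compute and a tool call to move; the robot and the scene stay as the last step left them, time stands still between calls to the robot, and variables do not carry over. Pictures are saved under pics/ and viewed, and the job is handed in when it is done.

Besides the shell and the picture viewer there is one more tool, called after "Request:" in YAML: its name, and indented under it one key for each argument. servo_tool: Moves the arm, as the interface text tells. Its arguments: {"type":"object","properties":{"dp":{"type":"array","items":{"type":"array","items":{"type":"number"}}},"yaw":{"type":"array","items":{"type":"number"}},"fingers":{"type":"number"},"grip_force":{"type":"number"}},"required":["dp","yaw"]}

```bash
mkdir -p pics
cat > h.py <<'E'
import numpy as np, cv2
from bench import ctrl
from scipy.spatial.transform import Rotation as R
def snap(n,fn):
    im,d=ctrl.get_image(n); cv2.imwrite('pics/'+fn,im[:,:,::-1]); np.save('/tmp/%s.npy'%n,d); np.save('/tmp/%s_im.npy'%n,im); return im,d
def world(n,d,u,v):
    c=ctrl.camera_info(n); z=d[v,u]
    p=np.stack([(u-c['cx'])/c['fx']*z,(v-c['cy'])/c['fy']*z,z,np.ones_like(z)],-1)
    return (p@np.linalg.inv(np.array(c['extrinsics'])).T)[...,:3]
def cloud(n,d):
    v,u=np.mgrid[0:400,0:640]; return world(n,d,u,v)
def proj(n,p):
    c=ctrl.camera_info(n); q=np.array(c['extrinsics'])@np.r_[p,1]; return c['fx']*q[0]/q[2]+c['cx'],c['fy']*q[1]/q[2]+c['cy']
def st():
    s=ctrl.get_state(); print('t',round(s['time'],2),'p',np.round(s['position'],4),'R',np.round(R.from_rotvec(s['tool_rot']).as_matrix(),3).tolist(),'F',np.round(s['ft_force'],2),'T',np.round(s['torque'],3),'g',round(s['grip_width'],3)); return s
E
python3 - <<'E'
from h import *
st(); s=ctrl.get_state(); print(s['joint_positions'])
for n in('top','side'):
    snap(n,n+'0.png'); c=ctrl.camera_info(n); print(n,c['fx'],c['cx'],c['cy'],np.round(c['extrinsics'],3).tolist())
st()
E
```

```text
t 0.0 p [0.2492 0.5997 0.2215] R [[-0.001, 0.384, 0.923], [-0.002, 0.923, -0.384], [-1.0, -0.002, 0.0]] F [ 0.07 -0.2   0.59] T [ 0.014  0.004 -0.019] g 0.998
[-1.16290369  0.32181085 -0.07010203  1.45166985  0.02263468  1.3707936
 -0.05689827]
top 386.720137329802 315.7792359474926 202.6952167153634 [[0.004, -1.0, 0.003, 0.011], [-0.985, -0.004, -0.174, 0.517], [0.174, -0.003, -0.985, 1.103], [0.0, 0.0, 0.0, 1.0]]
side 476.52521883128867 318.0785060762559 196.1092679905266 [[0.894, -0.449, 0.005, -0.475], [-0.3, -0.605, -0.738, 0.248], [0.334, 0.658, -0.675, 1.051], [0.0, 0.0, 0.0, 1.0]]
t 0.1 p [0.2493 0.5998 0.2216] R [[-0.001, 0.384, 0.923], [-0.002, 0.923, -0.384], [-1.0, -0.002, 0.0]] F [0.7  0.11 0.15] T [-0.001  0.008 -0.014] g 1.001
```

View pics/top0.png

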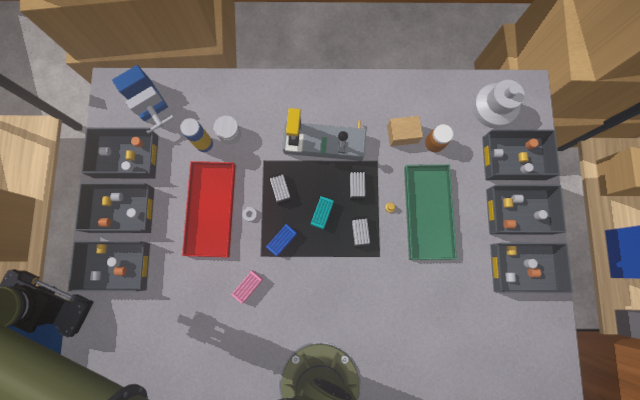

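View pics/side0.png

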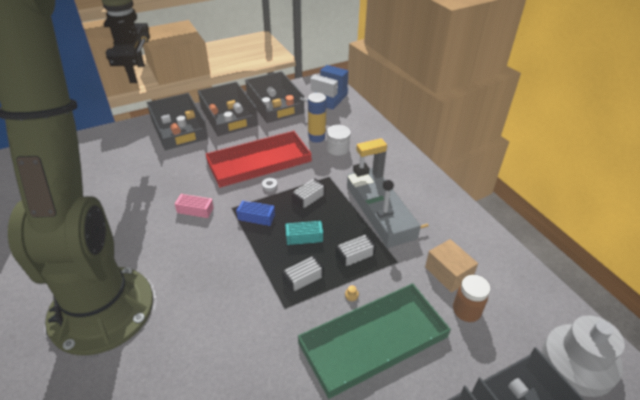

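The top view shows the pack-shaped things:
- Silver packs on the mat at (280,188), (357,184) and (361,231). These are the ones I want.
- Turquoise at (322,212), blue at (281,240) and pink at (247,287). These are look-alikes, to leave alone.

The red tray is at (210,210), the green tray at (430,212), and the station's knob at (343,137).

```bash
cat >> h.py <<'E'
def packs(im,d,n='top'):
    """silver bright low-sat things over the mat, by networks + colour"""
    P=cloud(n,d); out=[]
    for r in ctrl.cut_out(n,'pack_a'):
        m=r['region']
        if m.sum()<40: continue
        mm=cv2.erode(m.astype(np.uint8),np.ones((3,3)))>0
        if mm.sum()<20: mm=m
        hsv=cv2.cvtColor(im,cv2.COLOR_RGB2HSV); sat=np.median(hsv[mm][:,1])
        p=P[m]; zt=np.percentile(p[:,2],85); top=p[p[:,2]>zt-0.012]
        (cx,cy),(w,h),a=cv2.minAreaRect((top[:,:2]*1000).astype(np.float32))
        bx=cv2.boxPoints(((cx,cy),(w,h),a)); e=[bx[1]-bx[0],bx[2]-bx[1]]; e=max(e,key=np.linalg.norm)
        ang=np.degrees(np.arctan2(e[1],e[0])); ang=(ang+90)%180-90
        out.append((round(r['score'],2),np.round(r['extent']),round(float(sat)),round(cx,1),round(cy,1),round(max(w,h)),round(min(w,h)),round(float(ang),1),round(zt*1000,1)))
    return out
E
python3 - <<'E'
from h import *
im,d=snap('top','t1.png')
for p in packs(im,d): print(p)
P=cloud('top',d)
for n in('sound_tray','reject_tray','station','valve_knob','bearing','fitting','piston','spray_can','carton','bolt_jar'):
    rs=ctrl.cut_out('top',n)
    for r in rs[:2]:
        m=r['region'];p=P[m]; zt=np.percentile(p[:,2],95)
        rect=cv2.minAreaRect((p[:,:2]*1000).astype(np.float32))
        print(n,round(r['score'],2),np.round(r['extent']),np.round(rect[0]),np.round(rect[1]),round(rect[2],1),'z',round(zt*1000))
print('mat z',[np.round(P[v,u]*1000) for u,v in((300,215),(340,250),(325,170))])
cv2.imwrite('pics/crop1.png',cv2.resize(im[150:270,230:400][:,:,::-1],None,fx=4,fy=4,interpolation=cv2.INTER_CUBIC))
E
```

```text
(0.89, array([268., 171., 290., 204.]), 8, 458.9, 86.8, 314, 39, 19.2, np.float64(35.3))
(0.83, array([235., 271., 260., 305.]), 91, 272.0, 213.1, 88, 40, -38.2, np.float64(35.1))
(0.8, array([308., 196., 334., 229.]), 190, 429.5, 12.8, 220, 48, -14.2, np.float64(35.5))
(0.75, array([267., 223., 296., 255.]), 167, 371.0, 73.6, 157, 89, 48.7, np.float64(35.0))
(0.73, array([351., 173., 364., 197.]), 8, 462.8, -70.1, 333, 67, -19.4, np.float64(35.3))
(0.67, array([352., 220., 371., 246.]), 8, 434.2, -119.8, 90, 42, 6.4, np.float64(35.5))
sound_tray 0.84 [407. 165. 456. 259.] [ 483. -191.] [295. 443.] 5.0 z 30
sound_tray 0.49 [387. 200. 394. 212.] [ 514. -214.] [26. 32.] 44.6 z 29
reject_tray 0.27 [272. 173. 291. 203.] [458.  88.] [313.  41.] 19.2 z 37
station 0.31 [336. 132. 346. 150.] [691. -60.] [26. 29.] 79.8 z 157
bearing 0.41 [241. 206. 253. 221.] [402. 130.] [281.  38.] 45.7 z 18
piston 0.86 [213. 115. 239. 144.] [571. 158.] [577.  76.] 36.5 z 68
spray_can 0.79 [179. 118. 215. 154.] [521. 217.] [570.  60.] 38.5 z 153
carton 0.96 [389. 117. 423. 151.] [ 581. -126.] [112. 589.] 50.9 z 64
carton 0.42 [349. 171. 364. 199.] [462. -70.] [ 63. 333.] 69.9 z 37
bolt_jar 0.92 [423. 125. 454. 154.] [ 543. -179.] [ 67. 595.] 44.5 z 93
mat z [array([486.,  62.,   3.]), array([379., -60.,   4.]), array([629., -15.,  -1.])]
```

View pics/crop1.png

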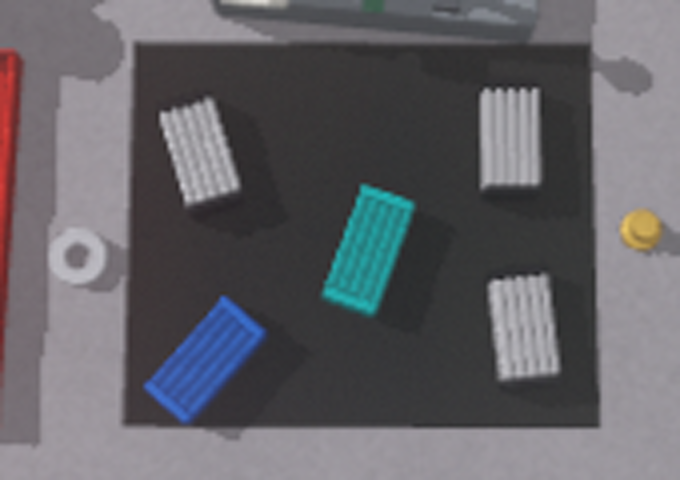

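The crop confirms three silver packs: upper left, upper right and lower right. The turquoise and blue ones are look-alikes. Missing depth pixels spoiled some of the fits, so I'll filter those and measure again.

```bash
cat >> h.py <<'E'
def fit(pts):
    (cx,cy),(w,h),a=cv2.minAreaRect((pts*1000).astype(np.float32))
    bx=cv2.boxPoints(((cx,cy),(w,h),a)); e=max([bx[1]-bx[0],bx[2]-bx[1]],key=np.linalg.norm)
    return round(cx,1),round(cy,1),round(max(w,h)),round(min(w,h)),round(float((np.degrees(np.arctan2(e[1],e[0]))+90)%180-90),1)
def packs(im,d,n='top'):
    P=cloud(n,d); hsv=cv2.cvtColor(im,cv2.COLOR_RGB2HSV)
    out=[]
    m=((hsv[...,1]<40)&(hsv[...,2]>110)&(d>0)&(P[...,2]>0.022)&(P[...,2]<0.055)&(P[...,0]>0.25)&(P[...,0]<0.68)&(abs(P[...,1])<0.42)).astype(np.uint8)
    k,l,s,c=cv2.connectedComponentsWithStats(m)
    for i in range(1,k):
        if s[i,4]<100: continue
        p=P[l==i]; t=p[p[:,2]>0.028]
        out.append((np.round(c[i]),s[i,4],fit(t[:,:2]),'mean',np.round(t[:,:2].mean(0)*1000,1),round(float(np.median(t[:,2])*1000),1)))
    return out
E
python3 - <<'E'
from h import *
im,d=snap('top','t2.png')
for p in packs(im,d): print(p)
P=cloud('top',d); hsv=cv2.cvtColor(im,cv2.COLOR_RGB2HSV).astype(int)
ok=(d>0)
for n,h in(('green',((hsv[...,0]>60)&(hsv[...,0]<85)&(P[...,1]<-0.15))),('red',((hsv[...,0]<6)|(hsv[...,0]>174))&(P[...,1]>0.15)&(P[...,1]<0.45))):
    m=(h&(hsv[...,1]>120)&ok&(P[...,0]>0.25)&(P[...,0]<0.75)).astype(np.uint8)
    k,l,s,c=cv2.connectedComponentsWithStats(m); i=1+np.argmax(s[1:,4]); p=P[l==i]
    print(n,s[i],'all',fit(p[:,:2]),'rim',fit(p[p[:,2]>0.024][:,:2]),'floor',fit(p[p[:,2]<0.01][:,:2]),np.median(p[p[:,2]<0.012][:,2]))
dk=(hsv[...,2]<60)&(P[...,2]>0.12)&(P[...,2]<0.18)&ok&(P[...,0]>0.55)&(abs(P[...,1])<0.15)
print('knob?',dk.sum(),P[dk].mean(0),P[dk].min(0),P[dk].max(0))
b=ok&(P[...,2]>0.044)&(P[...,2]<0.056)&(P[...,0]>0.55)&(P[...,0]<0.8)&(P[...,1]>-0.14)&(P[...,1]<0.13)
print('block',fit(P[b][:,:2]))
E
```

```text
(array([357., 184.]), np.int32(328), (577.9, -111.5, 75, 41, 1.7), 'mean', array([ 576.9, -110.2]), 33.1)
(array([279., 188.]), np.int32(324), (565.1, 124.3, 73, 40, 19.0), 'mean', array([564.7, 123.7]), 32.6)
(array([360., 231.]), np.int32(352), (433.3, -119.2, 74, 41, 5.0), 'mean', array([ 432.2, -120. ]), 32.8)Traceback (most recent call last):
  File "<stdin>", line 8, in <module>
    return _wrapfunc(a, 'argmax', axis=axis, out=out, **kwds)
    return bound(*args, **kwds)
ValueError: attempt to get argmax of an empty sequence
```

Run:
```python
from h import *
d=np.load('/tmp/top.npy');im=np.load('/tmp/top_im.npy')
P=cloud('top',d); hsv=cv2.cvtColor(im,cv2.COLOR_RGB2HSV).astype(int)
ok=(d>0); print(hsv[212,430],hsv[210,210])
for n,h in(('green',((hsv[...,0]>55)&(hsv[...,0]<95)&(P[...,1]<-0.15))),('red',((hsv[...,0]<8)|(hsv[...,0]>172))&(P[...,1]>0.15)&(P[...,1]<0.45))):
    m=(h&(hsv[...,1]>70)&ok&(P[...,0]>0.25)&(P[...,0]<0.75)).astype(np.uint8)
    k,l,s,c=cv2.connectedComponentsWithStats(m); i=1+np.argmax(s[1:,4]); p=P[l==i]
    print(n,s[i],'all',fit(p[:,:2]),'rim',fit(p[p[:,2]>0.024][:,:2]),'floor',fit(p[p[:,2]<0.01][:,:2]),np.median(p[p[:,2]<0.012][:,2]))
dk=(hsv[...,2]<60)&(P[...,2]>0.11)&(P[...,2]<0.18)&ok&(P[...,0]>0.55)&(abs(P[...,1])<0.15)
print('knob?',dk.sum(),P[dk].mean(0),P[dk].min(0),P[dk].max(0))
b=ok&(P[...,2]>0.044)&(P[...,2]<0.056)&(P[...,0]>0.55)&(P[...,0]<0.8)&(P[...,1]>-0.14)&(P[...,1]<0.13)
print('block',fit(P[b][:,:2]))
for p in [(.483,-.30,.004)]: print(proj('top',p))
```

```text
[ 76 104 128] [  1 189 192]
green [ 405  165   52   95 4230] all (496.3, -330.1, 286, 136, 1.1) rim (497.0, -330.5, 284, 136, 0.9) floor (498.6, -334.3, 280, 123, 1.0) 0.0049449348880261645
red [ 182  161   54   97 4475] all (507.5, 341.7, 298, 145, -1.4) rim (503.7, 337.5, 289, 136, -1.4) floor (507.5, 341.7, 298, 145, -1.4) 0.004429295539118083
knob? 46 [ 0.68493011 -0.06030387  0.15316791] [ 0.67633498 -0.06950629  0.14604343] [ 0.69642814 -0.04966463  0.15967498]
block (714.0, -10.0, 250, 92, 85.5)
(np.float64(418.12331437865623), np.float64(216.28145836356055))
```

```bash
cat >> h.py <<'E'
def plan(x,y,z,th,n=None,s=None):
    """mm, deg -> rows; prints calls"""
    import json
    s=s or ctrl.get_state(); p=np.array(s['position'])*1000; M=R.from_rotvec(s['tool_rot']).as_matrix()
    t0=np.degrees(np.arctan2(M[1,1],M[0,1])); dth=(th-t0+180)%360-180
    D=np.array([x,y,z])-p; k=max(int(np.ceil(max(np.linalg.norm(D)/24.5,abs(dth)/6)-1e-6)),1)
    if n: k=max(k,n)
    k=int(np.ceil(k/5)*5); dp=[];yw=[]
    for i in range(k):
        a=np.radians(t0+dth*i/k); yv=np.array([np.cos(a),np.sin(a),0]); zv=np.array([np.sin(a),-np.cos(a),0]); q=D/k/25
        dp.append([round(float(-q[2]),2),round(float(q@yv),2),round(float(q@zv),2)]); yw.append(round(float(-dth/k/6),2))
    print('from',np.round(p,1),round(t0,1),'dth',round(dth,1))
    for i in range(0,k,5): print(json.dumps(dp[i:i+5]),json.dumps(yw[i:i+5]))
E
python3 - <<'E'
from h import *
d=np.load('/tmp/top.npy');im=np.load('/tmp/top_im.npy')
P=cloud('top',d)
for n,r in(('bear',(238,204,256,224)),('head',(284,107,302,137)),('piston',(212,114,241,146)),('can',(178,117,216,156)),('fitting',(384,200,396,214)),('carton',(388,116,424,152)),('jar',(424,124,455,155))):
    u0,v0,u1,v1=r; p=P[v0:v1,u0:u1][(d[v0:v1,u0:u1]>0)]; p=p[p[:,2]>0.008]; 
    zt=np.percentile(p[:,2],97); q=p[p[:,2]>zt-0.02] if zt>.03 else p
    print(n,'top z',round(zt,3),np.round(q.min(0),3),np.round(q.max(0),3))
plan(540,112,140,-71)
E
```

```text
bear top z 0.018 [0.468 0.196 0.009] [0.508 0.238 0.021]
head top z 0.165 [0.689 0.059 0.145] [0.765 0.098 0.166]
piston top z 0.068 [0.711 0.254 0.049] [0.782 0.325 0.071]
can top z 0.153 [0.684 0.341 0.134] [0.738 0.394 0.156]
fitting top z 0.029 [ 0.498 -0.226  0.008] [ 0.526 -0.197  0.035]
carton top z 0.064 [ 0.707 -0.306  0.045] [ 0.785 -0.21   0.067]
jar top z 0.094 [ 0.691 -0.388  0.074] [ 0.748 -0.332  0.097]
from [249.4 600.3 222.6] 67.4 dth -138.4
[[0.13, -0.54, 0.73], [0.13, -0.47, 0.78], [0.13, -0.39, 0.82], [0.13, -0.31, 0.85], [0.13, -0.23, 0.88]] [0.92, 0.92, 0.92, 0.92, 0.92]
[[0.13, -0.14, 0.9], [0.13, -0.05, 0.91], [0.13, 0.03, 0.91], [0.13, 0.12, 0.9], [0.13, 0.21, 0.89]] [0.92, 0.92, 0.92, 0.92, 0.92]
[[0.13, 0.29, 0.86], [0.13, 0.37, 0.83], [0.13, 0.45, 0.79], [0.13, 0.53, 0.74], [0.13, 0.59, 0.69]] [0.92, 0.92, 0.92, 0.92, 0.92]
[[0.13, 0.66, 0.63], [0.13, 0.72, 0.56], [0.13, 0.77, 0.49], [0.13, 0.81, 0.41], [0.13, 0.85, 0.33]] [0.92, 0.92, 0.92, 0.92, 0.92]
[[0.13, 0.87, 0.25], [0.13, 0.89, 0.16], [0.13, 0.91, 0.08], [0.13, 0.91, -0.01], [0.13, 0.9, -0.1]] [0.92, 0.92, 0.92, 0.92, 0.92]
```

Request:
servo_tool:
  dp:
    - [0.13,-0.54,0.73]
    - [0.13,-0.47,0.78]
    - [0.13,-0.39,0.82]
    - [0.13,-0.31,0.85]
    - [0.13,-0.23,0.88]
  yaw: [0.92,0.92,0.92,0.92,0.92]

```text
time: 1.25
position: [0.3081, 0.502, 0.2063]
tool_rot: [0.687, 1.46, -0.686]
ft_force: [0.4, 0.1, 0.5]
grip_width: 0.997
```

Request:
servo_tool:
  dp:
    - [0.13,-0.14,0.9]
    - [0.13,-0.05,0.91]
    - [0.13,0.03,0.91]
    - [0.13,0.12,0.9]
    - [0.13,0.21,0.89]
  yaw: [0.92,0.92,0.92,0.92,0.92]

```text
time: 1.75
position: [0.3666, 0.4044, 0.1901]
tool_rot: [1.054, 1.301, -1.053]
ft_force: [0.1, 0.4, -0.4]
grip_width: 0.999
```

Request:
servo_tool:
  dp:
    - [0.13,0.29,0.86]
    - [0.13,0.37,0.83]
    - [0.13,0.45,0.79]
    - [0.13,0.53,0.74]
    - [0.13,0.59,0.69]
  yaw: [0.92,0.92,0.92,0.92,0.92]

```text
time: 2.25
position: [0.425, 0.3069, 0.1739]
tool_rot: [1.407, 1.068, -1.406]
ft_force: [0.8, 0.1, 0.5]
grip_width: 1.0
```

Request:
servo_tool:
  dp:
    - [0.13,0.66,0.63]
    - [0.13,0.72,0.56]
    - [0.13,0.77,0.49]
    - [0.13,0.81,0.41]
    - [0.13,0.85,0.33]
  yaw: [0.92,0.92,0.92,0.92,0.92]

```text
time: 2.75
position: [0.484, 0.2095, 0.1577]
tool_rot: [1.74, 0.753, -1.739]
ft_force: [-0.3, -0.2, 0.4]
grip_width: 0.999
```

Request:
servo_tool:
  dp:
    - [0.13,0.87,0.25]
    - [0.13,0.89,0.16]
    - [0.13,0.91,0.08]
    - [0.13,0.91,-0.01]
    - [0.13,0.9,-0.1]
  yaw: [0.92,0.92,0.92,0.92,0.92]

```text
time: 3.25
position: [0.5427, 0.1124, 0.1414]
tool_rot: [2.04, 0.346, -2.039]
ft_force: [-0.0, 0.8, 0.6]
grip_width: 1.001
```

Run:
```python
from h import *
im,d=snap('top','t3.png')
for p in packs(im,d): print(p)
st(); snap('side','s3.png')
plan(538,115,50,-71)
```

```text
(array([357., 184.]), np.int32(325), (577.8, -110.5, 75, 39, 0.8), 'mean', array([ 576.3, -110.7]), 32.9)
(array([360., 231.]), np.int32(341), (433.2, -118.9, 74, 40, 6.9), 'mean', array([ 433.3, -119.7]), 32.7)
t 3.3 p [0.5444 0.1076 0.1411] R [[0.002, 0.321, -0.947], [-0.003, -0.947, -0.321], [-1.0, 0.003, -0.001]] F [ 1.07 -2.26 -0.63] T [-0.268  0.065 -0.052] g 0.996
from [543.5 109.2 141.2] -70.9 dth -0.1
[[0.73, -0.06, 0.03], [0.73, -0.06, 0.03], [0.73, -0.06, 0.03], [0.73, -0.06, 0.03], [0.73, -0.06, 0.03]] [0.0, 0.0, 0.0, 0.0, 0.0]
```

View pics/s3.png

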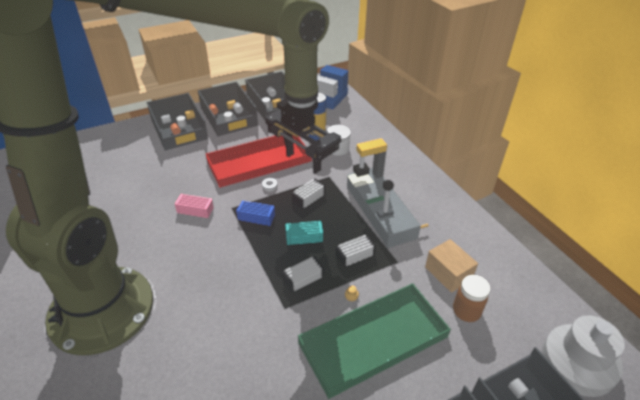

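Request:
servo_tool:
  dp:
    - [0.73,-0.06,0.03]
    - [0.73,-0.06,0.03]
    - [0.73,-0.06,0.03]
    - [0.73,-0.06,0.03]
    - [0.73,-0.06,0.03]
  yaw: [0,0,0,0,0]

```text
time: 3.85
position: [0.5358, 0.1203, 0.0496]
tool_rot: [2.037, 0.352, -2.036]
ft_force: [0.9, 0.6, 1.0]
grip_width: 1.0
```

Run:
```python
from h import *
im,d=snap('side','s4.png')
cv2.imwrite('pics/s4c.png',cv2.resize(im[110:260,220:420][:,:,::-1],None,fx=4,fy=4,interpolation=cv2.INTER_CUBIC))
st()
plan(538.5,115,7,-71)
```

```text
t 3.9 p [0.5334 0.1199 0.0466] R [[-0.005, 0.336, -0.942], [-0.001, -0.942, -0.336], [-1.0, -0.001, 0.005]] F [-1.98 -0.22 -2.17] T [-0.101  0.325  0.084] g 1.0
from [533.4 119.9  46.6] -70.4 dth -0.6
[[0.32, 0.05, -0.03], [0.32, 0.05, -0.03], [0.32, 0.05, -0.03], [0.32, 0.05, -0.03], [0.32, 0.05, -0.03]] [0.02, 0.02, 0.02, 0.02, 0.02]
```

View pics/s4c.png

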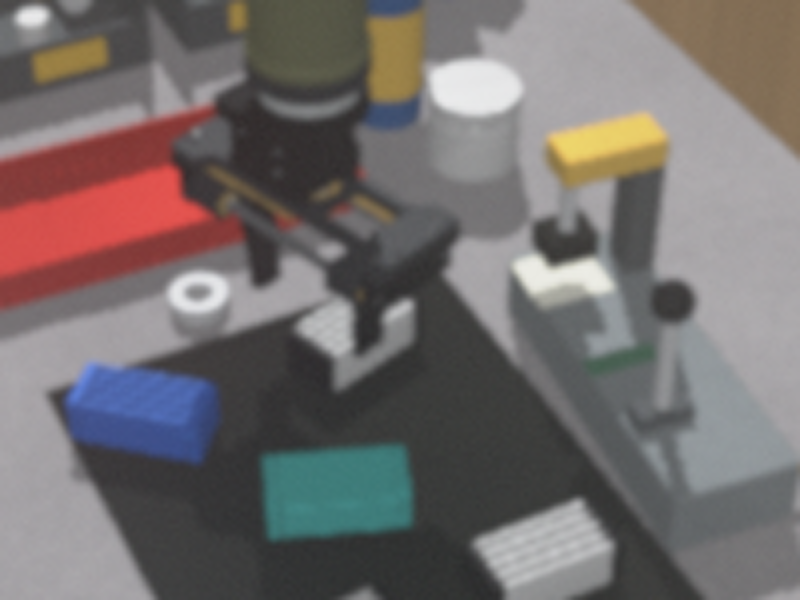

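The fingers straddle the pack near its robot-side end, so I'll go on down.

Request:
servo_tool:
  dp:
    - [0.45,0.08,-0.05]
    - [0.45,0.08,-0.05]
    - [0.35,0.05,-0.03]
    - [0.2,0.0,0.0]
    - [0.1,0,0]
  yaw: [0.1,0,0,0,0]

```text
time: 4.4
position: [0.5409, 0.1148, 0.0108]
tool_rot: [2.043, 0.339, -2.044]
ft_force: [0.5, -0.6, 0.2]
grip_width: 1.005
```

Request:
servo_tool:
  dp:
    - [0,0,0]
    - [0,0,0]
    - [0,0,0]
    - [0,0,0]
    - [0,0,0]
  yaw: [0,0,0,0,0]

```text
time: 4.9
position: [0.5411, 0.1151, 0.0116]
tool_rot: [2.044, 0.339, -2.043]
ft_force: [0.0, 0.4, 0.4]
grip_width: 1.0
```

Run:
```python
from h import *
st()
plan(538.5,115,7,-71)
```

```text
t 4.9 p [0.5411 0.1151 0.0116] R [[0.0, 0.323, -0.946], [0.0, -0.946, -0.323], [-1.0, -0.0, -0.001]] F [0.01 0.45 0.37] T [-0.067  0.115 -0.01 ] g 1.0
from [541.1 115.1  11.6] -71.2 dth 0.2
[[0.04, -0.01, 0.02], [0.04, -0.01, 0.02], [0.04, -0.01, 0.02], [0.04, -0.01, 0.02], [0.04, -0.01, 0.02]] [-0.01, -0.01, -0.01, -0.01, -0.01]
```

Request:
servo_tool:
  dp:
    - [0.1,0,0.05]
    - [0.08,0,0.05]
    - [0,0,0]
    - [0,0,0]
    - [0,0,0]
  yaw: [0,0,0,0,0]
  fingers: 0
  grip_force: 8

```text
time: 5.4
position: [0.5387, 0.1142, 0.0069]
tool_rot: [2.044, 0.339, -2.043]
ft_force: [0.1, 0.2, 1.0]
grip_width: 0.632
```

Request:
servo_tool:
  dp:
    - [0,0,0]
    - [0,0,0]
    - [0,0,0]
    - [0,0,0]
    - [0,0,0]
  yaw: [0,0,0,0,0]

```text
time: 5.9
position: [0.5387, 0.1142, 0.0069]
tool_rot: [2.044, 0.339, -2.043]
ft_force: [-1.3, -0.4, -0.2]
grip_width: 0.485
```

Request:
servo_tool:
  dp:
    - [0,0,0]
    - [-0.1,0,0]
    - [-0.15,0,0]
    - [-0.2,0,0]
    - [-0.15,0,0]
  yaw: [0,0,0,0,0]

```text
time: 6.4
position: [0.5385, 0.1142, 0.0221]
tool_rot: [2.043, 0.339, -2.044]
ft_force: [0.7, -0.1, -3.7]
grip_width: 0.484
```

```bash
cat >> h.py <<'E'
def crop(n,fn,r,f=4):
    im,d=snap(n,'full_'+fn); u0,v0,u1,v1=r
    cv2.imwrite('pics/'+fn,cv2.resize(im[v0:v1,u0:u1][:,:,::-1],None,fx=f,fy=f,interpolation=cv2.INTER_CUBIC)); return im,d
E
python3 - <<'E'
from h import *
crop('side','s5c.png',(220,110,420,260)); st()
E
```

```text
t 6.45 p [0.539  0.1143 0.0228] R [[0.001, 0.323, -0.946], [0.0, -0.946, -0.323], [-1.0, -0.0, -0.001]] F [-0.39 -0.27 -2.87] T [-0.11   0.223 -0.002] g 0.485
```

View pics/s5c.png

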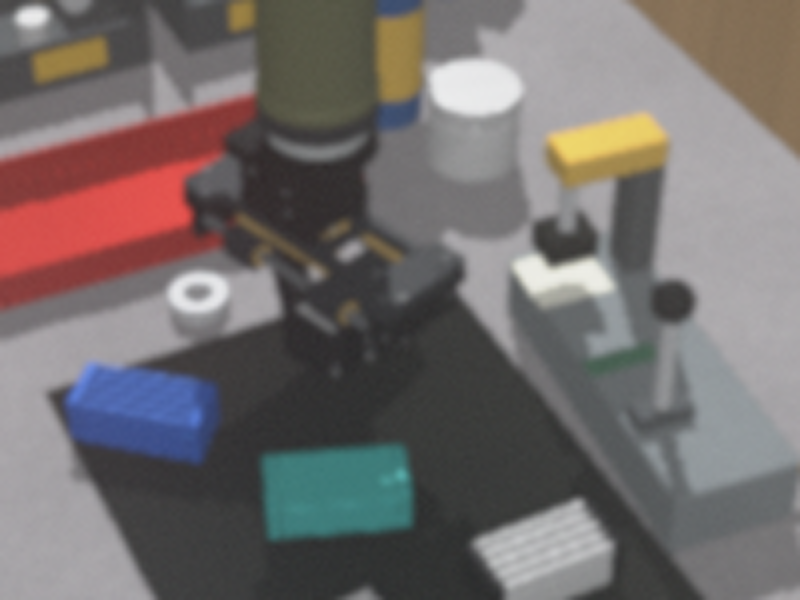

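Request:
servo_tool:
  dp:
    - [-0.15,0,0]
    - [-0.15,0,0]
    - [-0.15,0,0]
    - [-0.15,0,0]
    - [-0.1,0,0]
  yaw: [0,0,0,0,0]

```text
time: 6.95
position: [0.5388, 0.1142, 0.0398]
tool_rot: [2.044, 0.339, -2.043]
ft_force: [-0.7, -0.1, -4.2]
grip_width: 0.485
```

Run:
```python
from h import *
im,d=crop('side','s6c.png',(270,150,370,225),8); st()
P=cloud('side',d)
e=np.array([.946,.326]);n=np.array([-.326,.946]);c=np.array([.565,.124])
q=P[...,:2]-c; a=q@e;b=q@n
im2,d2=snap('top','t6.png'); P2=cloud('top',d2)
for nm,PP,dd in(('s',P,d),('t',P2,d2)):
    q=PP[...,:2]-c; a=q@e;b=q@n
    for lo in range(-60,70,10):
        m=(dd>0)&(abs(b)<.02)&(a*1000>lo)&(a*1000<lo+10)&(PP[...,2]<.09)
        if m.sum(): print(nm,lo,m.sum(),round(float(np.median(PP[m][:,2]))*1000),round(float(np.percentile(PP[m][:,2],90))*1000))
```

```text
t 7.0 p [0.539  0.1143 0.0401] R [[0.001, 0.323, -0.946], [0.0, -0.946, -0.323], [-1.0, -0.0, -0.001]] F [-0.56 -0.56 -3.72] T [-0.099  0.275 -0.007] g 0.484
s -60 51 2 45
s -50 135 51 64
s -40 75 63 70
s -30 36 1 2
s -20 21 1 2
s -10 17 0 4
s 0 14 0 3
s 10 7 0 2
s 20 4 11 17
s 30 4 1 12
s 40 7 0 2
s 50 12 0 3
s 60 15 1 3
t -60 5 3 5
t -50 5 3 46
```

View pics/s6c.png

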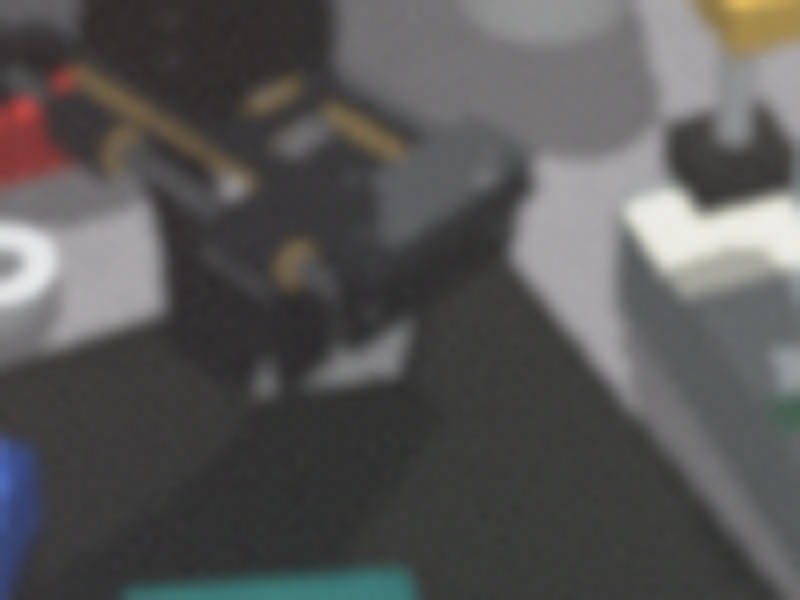

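```bash
cat >> h.py <<'E'
def pred(g,az,off,dz,phi,cam='side',side=-1):
    """g grasp pt mm; az pack len dir deg; off: grasp along len from centre mm; dz grasp height over pack bottom; phi pitch deg (+ : +len end up). projects edges of side face"""
    e=np.array([np.cos(np.radians(az)),np.sin(np.radians(az)),0]); n=np.array([-e[1],e[0],0]); k=np.array([0,0,1.])
    ee=e*np.cos(np.radians(phi))+k*np.sin(np.radians(phi)); kk=-e*np.sin(np.radians(phi))+k*np.cos(np.radians(phi))
    o=[]
    for a,h in((-45,0),(45,0),(45,34),(-45,34)):
        p=np.array(g)+ee*(a-off)+kk*(h-dz)+n*21*side; o.append(tuple(np.round(proj(cam,p/1000),1))+(round(p[2]),))
    return o
E
python3 - <<'E'
from h import *
for phi in(0,-10,-20,-25,-30): print(phi,pred((538.8,114.2,59),19,-28,23,phi))
E
```

```text
0 [(np.float64(302.3), np.float64(199.7), 36), (np.float64(325.7), np.float64(183.8), 36), (np.float64(325.9), np.float64(174.3), 70), (np.float64(302.0), np.float64(190.1), 70)]
-10 [(np.float64(301.2), np.float64(199.4), 39), (np.float64(324.4), np.float64(188.0), 24), (np.float64(326.1), np.float64(177.8), 57), (np.float64(302.6), np.float64(188.9), 73)]
-20 [(np.float64(300.4), np.float64(198.9), 43), (np.float64(322.5), np.float64(192.3), 12), (np.float64(325.6), np.float64(181.6), 44), (np.float64(303.3), np.float64(187.7), 75)]
-25 [(np.float64(300.0), np.float64(198.5), 45), (np.float64(321.4), np.float64(194.4), 7), (np.float64(325.2), np.float64(183.6), 38), (np.float64(303.7), np.float64(187.2), 76)]
-30 [(np.float64(299.7), np.float64(198.1), 48), (np.float64(320.2), np.float64(196.5), 3), (np.float64(324.6), np.float64(185.6), 32), (np.float64(304.1), np.float64(186.6), 77)]
```

The far bottom corner is at (320.6,197), which fits a pitch of about −28° with that end on the mat. Next I'll clamp harder, lift it clear and measure the moment.

Request:
servo_tool:
  dp:
    - [0,0,0]
    - [0,0,0]
    - [0,0,0]
    - [-0.3,0,0]
    - [-0.4,0,0]
  yaw: [0,0,0,0,0]
  grip_force: 50

```text
time: 7.55
position: [0.5378, 0.114, 0.0565]
tool_rot: [2.041, 0.338, -2.045]
ft_force: [0.1, -0.3, -3.4]
grip_width: 0.48
```

Request:
servo_tool:
  dp:
    - [-0.4,0,0]
    - [-0.2,0,0]
    - [0,0,0]
    - [0,0,0]
    - [0,0,0]
  yaw: [0,0,0,0,0]

```text
time: 8.05
position: [0.5382, 0.1141, 0.0714]
tool_rot: [2.042, 0.339, -2.044]
ft_force: [-1.0, 0.8, -2.9]
grip_width: 0.484
```

```bash
cat >> h.py <<'E'
def ft(n=6):
    F=[];T=[]
    for i in range(n):
        s=ctrl.get_state();F.append(s['ft_force']);T.append(s['torque']); ctrl.get_image('top')
    F=np.array(F);T=np.array(T);M=R.from_rotvec(s['tool_rot']).as_matrix()
    f=F.mean(0);t=T.mean(0)
    print('t',round(s['time'],2),'F',np.round(f,2),'T',np.round(t,3),'sdT',np.round(T.std(0)/n**.5,3),'T about jaw',round(float(t@M[:,1]),4),'arm mm',round(float(t@M[:,1]/f[2]*1000),1)); return f,t
E
python3 - <<'E'
from h import *
ft(); crop('side','s7c.png',(270,150,370,225),8); st()
E
```

```text
t 8.3 F [ 0.07  0.49 -3.83] T [-0.105  0.236 -0.008] sdT [0.014 0.009 0.012] T about jaw -0.257 arm mm 67.1
t 8.4 p [0.5386 0.1142 0.0717] R [[-0.0, 0.323, -0.946], [-0.0, -0.946, -0.323], [-1.0, 0.0, 0.0]] F [ 0.21  0.35 -3.99] T [-0.128  0.225  0.037] g 0.478
```

View pics/s7c.png

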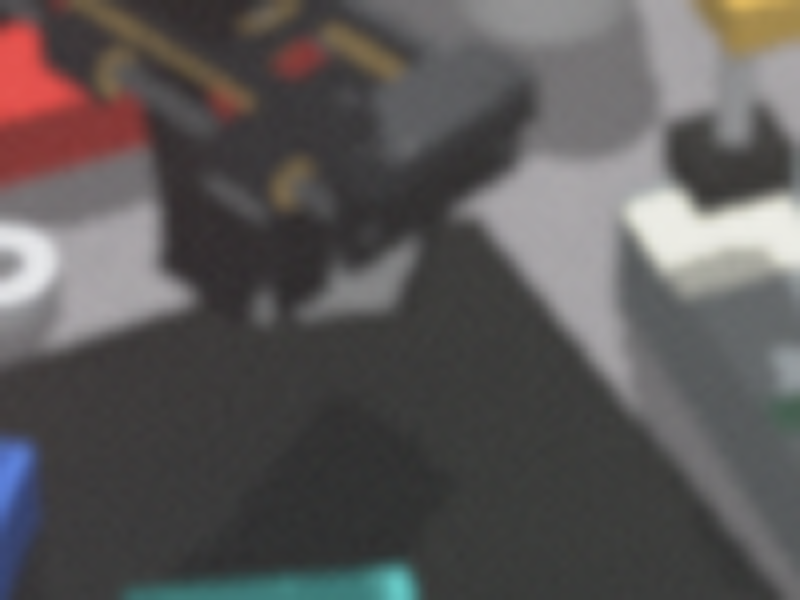

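Request:
servo_tool:
  dp:
    - [0,0,0.25]
    - [0,0,0.5]
    - [0.2,0,0.25]
    - [0.4,0,0]
    - [0.4,0,0]
  yaw: [0,0,0,0,0]

```text
time: 8.9
position: [0.5148, 0.1063, 0.0462]
tool_rot: [2.044, 0.34, -2.043]
ft_force: [0.5, -0.2, -4.9]
grip_width: 0.474
```

Request:
servo_tool:
  dp:
    - [0.2,0,0]
    - [0,0,0]
    - [0,0,0]
    - [0,0,0]
    - [0,0,0]
  yaw: [0,0,0,0,0]

```text
time: 9.4
position: [0.5153, 0.1062, 0.0421]
tool_rot: [2.044, 0.339, -2.043]
ft_force: [-0.8, 0.6, -4.3]
grip_width: 0.478
```

Request:
servo_tool:
  dp:
    - [0,0,0]
    - [0,0,0]
    - [0.2,0,0]
    - [0.2,0,0]
    - [0.2,0,0]
  yaw: [0,0,0,0,0]
  grip_force: 8

```text
time: 9.9
position: [0.5147, 0.106, 0.0264]
tool_rot: [2.043, 0.339, -2.044]
ft_force: [-2.9, -0.2, 0.5]
grip_width: 0.484
```

Request:
servo_tool:
  dp:
    - [0.2,0,0]
    - [0.2,0,0]
    - [0.2,0,0]
    - [0,0,0]
    - [0,0,0]
  yaw: [0,0,0,0,0]

```text
time: 10.4
position: [0.515, 0.1062, 0.0114]
tool_rot: [2.043, 0.339, -2.043]
ft_force: [-0.3, -0.5, -4.0]
grip_width: 0.481
```

Request:
servo_tool:
  dp:
    - [0.1,0,0]
    - [0.08,0,0]
    - [0,0,0]
    - [0,0,0]
    - [0,0,0]
  yaw: [0,0,0,0,0]

```text
time: 10.9
position: [0.5157, 0.1064, 0.0083]
tool_rot: [2.045, 0.34, -2.042]
ft_force: [-2.8, 0.2, 6.0]
grip_width: 0.482
```

Run:
```python
from h import *
crop('side','s8c.png',(260,150,360,225),8); st(); 
for phi in(0,-5,-10): print(pred((515,106,26),19,-28,23,phi))
```

```text
t 10.95 p [0.5157 0.1064 0.0083] R [[0.001, 0.323, -0.946], [0.001, -0.946, -0.323], [-1.0, -0.0, -0.001]] F [-2.24 -0.08  5.56] T [-0.235  0.75   0.025] g 0.479
[(np.float64(295.7), np.float64(213.3), 3), (np.float64(319.3), np.float64(197.0), 3), (np.float64(319.4), np.float64(187.8), 37), (np.float64(295.4), np.float64(204.0), 37)]
[(np.float64(295.2), np.float64(213.2), 5), (np.float64(318.7), np.float64(199.1), -3), (np.float64(319.5), np.float64(189.5), 31), (np.float64(295.6), np.float64(203.4), 38)]
[(np.float64(294.7), np.float64(213.1), 6), (np.float64(318.0), np.float64(201.2), -9), (np.float64(319.5), np.float64(191.2), 24), (np.float64(295.9), np.float64(202.8), 40)]
```

View pics/s8c.png

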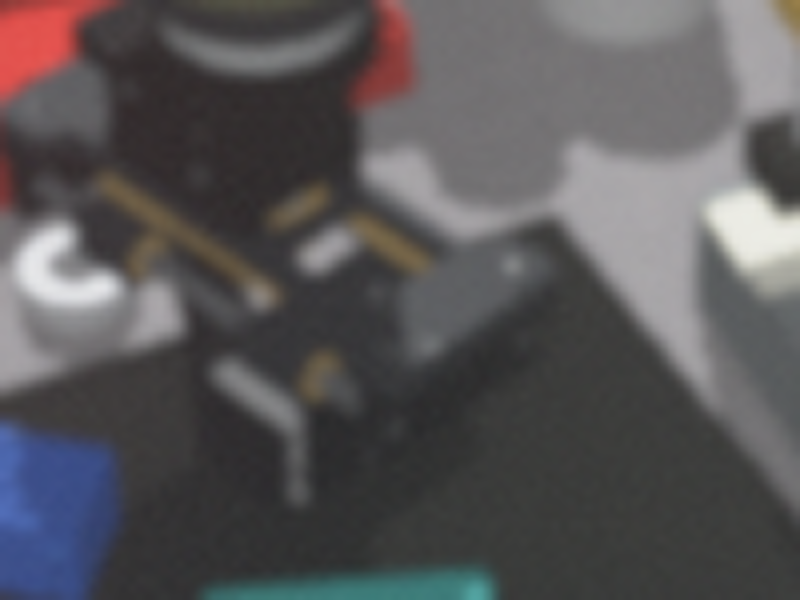

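Request:
servo_tool:
  dp:
    - [0,0,0]
    - [0,0,0]
    - [0,0,0]
    - [-0.3,0,0]
    - [-0.5,0,0]
  yaw: [0,0,0,0,0]
  fingers: 0.75

```text
time: 11.45
position: [0.5144, 0.1059, 0.0274]
tool_rot: [2.042, 0.338, -2.045]
ft_force: [-0.6, 0.4, 0.7]
grip_width: 0.742
```

Request:
servo_tool:
  dp:
    - [-0.8,0,0]
    - [-0.6,0,-0.2]
    - [0,0,-0.7]
    - [0,0,-0.8]
    - [0,0,-0.54]
  yaw: [0,0,0,0,0]

```text
time: 11.95
position: [0.5697, 0.125, 0.064]
tool_rot: [2.046, 0.34, -2.041]
ft_force: [0.0, 0.2, -0.0]
grip_width: 0.747
```

Request:
servo_tool:
  dp:
    - [0,0,0]
    - [0,0,0]
    - [0,0,0]
    - [0,0,0]
    - [0,0,0]
  yaw: [0,0,0,0,0]

```text
time: 12.45
position: [0.5675, 0.1241, 0.0625]
tool_rot: [2.044, 0.339, -2.044]
ft_force: [-0.2, 0.6, -0.4]
grip_width: 0.751
```

Run:
```python
from h import *
ft(6); crop('side','s9c.png',(260,150,360,225),8); st(); 
print(pred((568.5,124.5,26),19,28,23,0))
plan(568.5,124.5,7,-71)
```

```text
t 12.7 F [ 0.08 -0.08  0.11] T [-0.062  0.153  0.   ] sdT [0.01  0.017 0.009] T about jaw -0.1648 arm mm -1500.1
t 12.8 p [0.5679 0.1242 0.0623] R [[0.0, 0.323, -0.946], [0.0, -0.946, -0.323], [-1.0, -0.0, -0.0]] F [-0.03 -0.1  -0.96] T [-0.077  0.163 -0.039] g 0.746
[(np.float64(295.9), np.float64(213.2), 3), (np.float64(319.4), np.float64(196.9), 3), (np.float64(319.5), np.float64(187.7), 37), (np.float64(295.5), np.float64(203.9), 37)]
from [567.9 124.2  62.3] -71.2 dth 0.2
[[0.44, -0.0, -0.0], [0.44, -0.0, -0.0], [0.44, -0.0, -0.0], [0.44, -0.0, -0.0], [0.44, -0.0, -0.0]] [-0.01, -0.01, -0.01, -0.01, -0.01]
```

View pics/s9c.png

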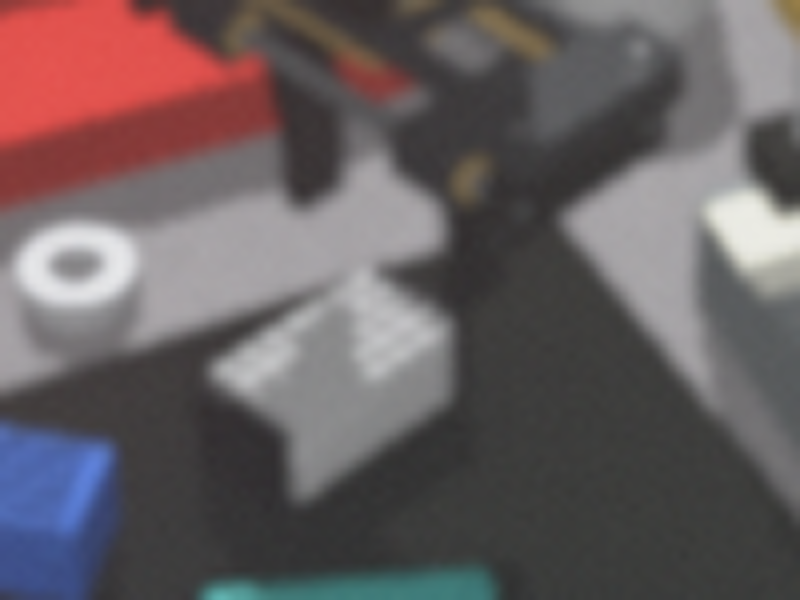

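Request:
servo_tool:
  dp:
    - [0.5,0,0]
    - [0.6,0,0]
    - [0.6,0,0]
    - [0.35,0,0]
    - [0.15,0,0]
  yaw: [0,0,0,0,0]

```text
time: 13.3
position: [0.5667, 0.1238, 0.0053]
tool_rot: [2.04, 0.338, -2.046]
ft_force: [-1.2, -0.8, 0.2]
grip_width: 0.753
```

Request:
servo_tool:
  dp:
    - [0,0,0]
    - [0,0,0]
    - [0,0,0]
    - [0,0,0]
    - [0,0,0]
  yaw: [0,0,0,0,0]
  fingers: 0
  grip_force: 8

```text
time: 13.8
position: [0.5685, 0.1244, 0.008]
tool_rot: [2.045, 0.339, -2.042]
ft_force: [0.2, 0.3, 2.3]
grip_width: 0.483
```

Request:
servo_tool:
  dp:
    - [0,0,0]
    - [-0.1,0,0]
    - [-0.15,0,0]
    - [-0.2,0,0]
    - [-0.2,0,0]
  yaw: [0,0,0,0,0]

```text
time: 14.3
position: [0.5675, 0.1241, 0.0236]
tool_rot: [2.042, 0.339, -2.044]
ft_force: [-0.2, 0.6, -3.6]
grip_width: 0.479
```

Request:
servo_tool:
  dp:
    - [-0.2,0,0]
    - [-0.2,0,0]
    - [-0.15,0,0]
    - [-0.1,0,0]
    - [0,0,0]
  yaw: [0,0,0,0,0]

```text
time: 14.8
position: [0.5684, 0.1244, 0.0404]
tool_rot: [2.045, 0.339, -2.042]
ft_force: [0.5, -0.3, -1.1]
grip_width: 0.482
```

Run:
```python
from h import *
crop('side','s10c.png',(260,150,360,225),8); s=st(); p=s['position']*1000
for phi in (0,20,28): print(phi,pred((p[0],p[1],p[2]+19),19,28,23,phi))
```

```text
t 14.85 p [0.5684 0.1244 0.0403] R [[0.001, 0.323, -0.946], [0.0, -0.946, -0.323], [-1.0, -0.0, -0.001]] F [-0.24 -0.7  -0.63] T [-0.041  0.133  0.022] g 0.484
0 [(np.float64(295.5), np.float64(204.1), 36), (np.float64(319.5), np.float64(187.9), 36), (np.float64(319.6), np.float64(178.4), 70), (np.float64(295.2), np.float64(194.5), 70)]
20 [(np.float64(299.1), np.float64(208.3), 13), (np.float64(321.3), np.float64(184.8), 44), (np.float64(318.3), np.float64(177.8), 75), (np.float64(295.6), np.float64(201.7), 45)]
28 [(np.float64(301.1), np.float64(209.1), 5), (np.float64(321.8), np.float64(183.5), 47), (np.float64(317.7), np.float64(177.7), 77), (np.float64(296.5), np.float64(203.9), 35)]
```

View pics/s10c.png

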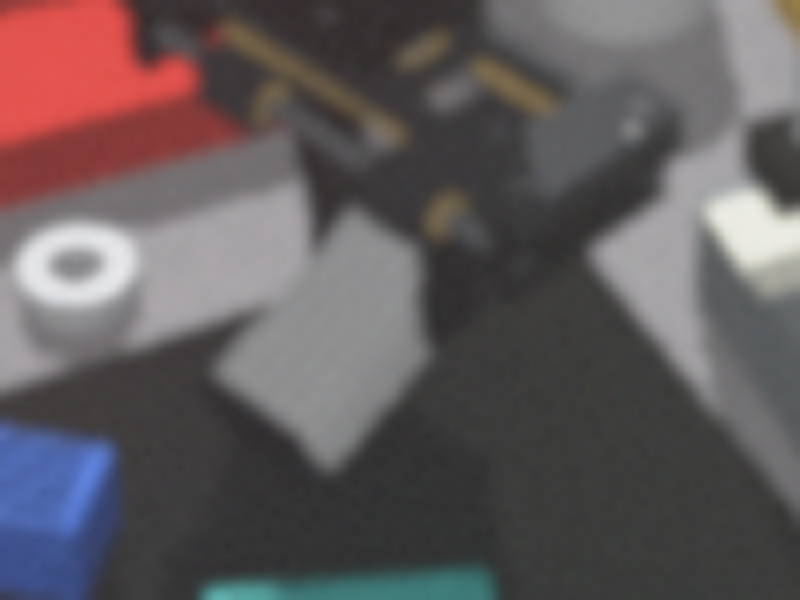

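It's tilted about +28°: the near bottom corner is at (301,209), as predicted. Clamp and lift.

Request:
servo_tool:
  dp:
    - [0,0,0]
    - [0,0,0]
    - [-0.2,0,0]
    - [-0.5,0,0]
    - [-0.4,0,0]
  yaw: [0,0,0,0,0]
  grip_force: 50

```text
time: 15.35
position: [0.5679, 0.1241, 0.0681]
tool_rot: [2.043, 0.339, -2.044]
ft_force: [-0.3, -0.2, -4.4]
grip_width: 0.476
```

Request:
servo_tool:
  dp:
    - [-0.2,0,0]
    - [0,0,0]
    - [0,0,0]
    - [0,0,0]
    - [0,0,0]
  yaw: [0,0,0,0,0]

```text
time: 15.85
position: [0.5676, 0.1241, 0.0718]
tool_rot: [2.042, 0.339, -2.044]
ft_force: [-0.4, 0.8, -3.8]
grip_width: 0.48
```

Run:
```python
from h import *
ft(8); crop('side','s11c.png',(260,150,360,225),8); s=st(); p=s['position']*1000
```

```text
t 16.2 F [-0.11  0.23 -3.9 ] T [-0.048  0.06   0.01 ] sdT [0.007 0.008 0.012] T about jaw -0.0719 arm mm 18.4
t 16.3 p [0.568  0.1242 0.0723] R [[0.0, 0.323, -0.946], [0.0, -0.946, -0.323], [-1.0, 0.0, -0.0]] F [-0.27  0.16 -4.63] T [-0.044  0.043 -0.02 ] g 0.48
```

View pics/s11c.png

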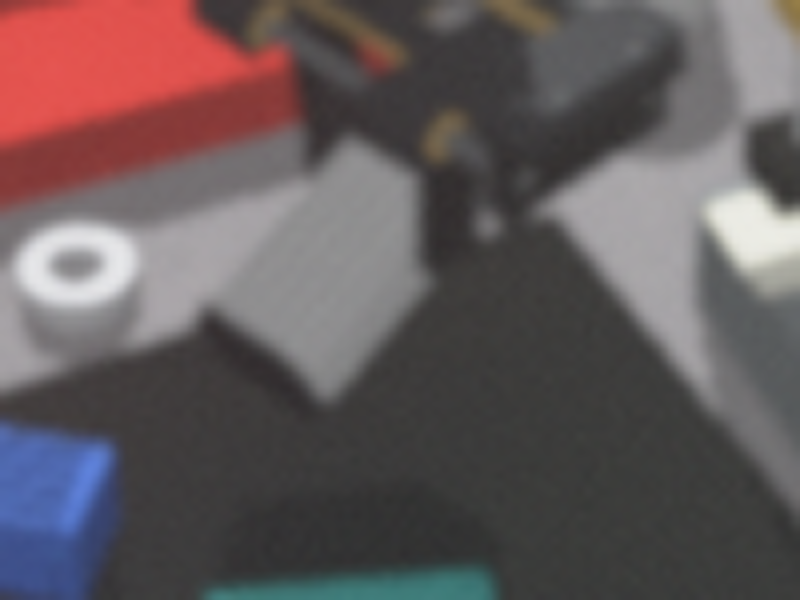

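Both tilts gave equal and opposite moments (±0.092 Nm at 3.85 N, an arm of 24 mm). Nothing slid, so this pack is sound. I'll lay it flat and regrip it at the centre.

Request:
servo_tool:
  dp:
    - [0.3,0,0]
    - [0.5,0,0]
    - [0.4,0,0]
    - [0.05,0,0]
    - [0,0,0]
  yaw: [0,0,0,0,0]

```text
time: 16.8
position: [0.5673, 0.124, 0.0404]
tool_rot: [2.041, 0.339, -2.045]
ft_force: [-0.3, -0.2, -4.1]
grip_width: 0.478
```

Request:
servo_tool:
  dp:
    - [0,0,0]
    - [0.1,0,0]
    - [0.2,0,0]
    - [0.2,0,0]
    - [0.2,0,0]
  yaw: [0,0,0,0,0]
  grip_force: 8

```text
time: 17.3
position: [0.5688, 0.1246, 0.0238]
tool_rot: [2.045, 0.34, -2.041]
ft_force: [1.9, 0.6, 0.8]
grip_width: 0.48
```

Request:
servo_tool:
  dp:
    - [0.2,0,0]
    - [0.2,0,0]
    - [0.2,0,0]
    - [0.05,0,0]
    - [0,0,0]
  yaw: [0,0,0,0,0]

```text
time: 17.8
position: [0.5676, 0.1241, 0.0077]
tool_rot: [2.043, 0.339, -2.045]
ft_force: [-1.8, 0.2, 6.6]
grip_width: 0.484
```

Request:
servo_tool:
  dp:
    - [0,0,0]
    - [0,0,0]
    - [0,0,0]
    - [-0.3,0,0]
    - [-0.5,0,0]
  yaw: [0,0,0,0,0]
  fingers: 0.75

```text
time: 18.3
position: [0.5671, 0.1239, 0.0271]
tool_rot: [2.041, 0.338, -2.045]
ft_force: [-0.7, 0.7, 0.3]
grip_width: 0.736
```

Request:
servo_tool:
  dp:
    - [-0.5,0,0]
    - [-0.5,0,0.2]
    - [0,0,0.5]
    - [0,0,0.3]
    - [0,0,0.1]
  yaw: [0,0,0,0,0]

```text
time: 18.8
position: [0.5411, 0.1151, 0.0528]
tool_rot: [2.044, 0.339, -2.044]
ft_force: [0.1, -0.4, -0.0]
grip_width: 0.751
```

Run:
```python
from h import *
crop('side','s12c.png',(260,150,360,225),8); s=st(); p=s['position']*1000
print(pred((p[0],p[1],26),19,0,23,0))
im,d=snap('top','t12.png')
for p in packs(im,d): print(p)
```

```text
t 18.85 p [0.5411 0.1151 0.0526] R [[-0.0, 0.323, -0.946], [0.0, -0.946, -0.323], [-1.0, -0.001, 0.0]] F [-0.38 -0.39  0.12] T [-0.08   0.17  -0.027] g 0.75
[(np.float64(295.6), np.float64(213.3), 3), (np.float64(319.1), np.float64(197.1), 3), (np.float64(319.2), np.float64(187.9), 37), (np.float64(295.2), np.float64(204.1), 37)]
(array([357., 184.]), np.int32(325), (578.4, -110.7, 74, 41, 2.1), 'mean', array([ 576.4, -110.9]), 33.3)
(array([360., 231.]), np.int32(350), (433.4, -119.3, 74, 40, 6.0), 'mean', array([ 433.1, -119.4]), 32.4)
```

View pics/s12c.png

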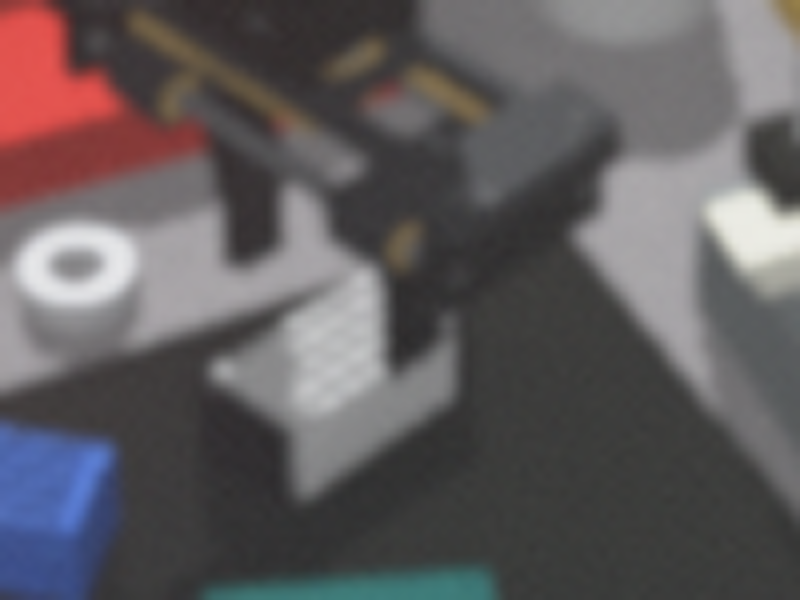

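Request:
servo_tool:
  dp:
    - [0.3,0,0]
    - [0.6,0,0]
    - [0.5,0,0]
    - [0.3,0,0]
    - [0.12,0,0]
  yaw: [0,0,0,0,0]

```text
time: 19.4
position: [0.5408, 0.1149, 0.0049]
tool_rot: [2.04, 0.338, -2.046]
ft_force: [-0.3, -0.5, 0.0]
grip_width: 0.744
```

Request:
servo_tool:
  dp:
    - [0,0,0]
    - [0,0,0]
    - [0,0,0]
    - [0,0,0]
    - [0,0,0]
  yaw: [0,0,0,0,0]
  fingers: 0
  grip_force: 45

```text
time: 19.9
position: [0.5424, 0.1155, 0.0073]
tool_rot: [2.045, 0.339, -2.042]
ft_force: [-0.9, 0.5, 1.8]
grip_width: 0.482
```

Request:
servo_tool:
  dp:
    - [0,0,0]
    - [-0.3,0,0]
    - [-0.6,0,0]
    - [-0.9,0,0]
    - [-0.9,0,0]
  yaw: [0,0,0,0,0]

```text
time: 20.4
position: [0.5414, 0.1151, 0.0754]
tool_rot: [2.042, 0.338, -2.044]
ft_force: [0.3, 0.3, -3.9]
grip_width: 0.478
```

Request:
servo_tool:
  dp:
    - [-0.6,0,0]
    - [-0.3,0,0]
    - [0,0,0]
    - [0,0,0]
    - [0,0,0]
  yaw: [0,0,0,0,0]

```text
time: 20.9
position: [0.541, 0.1151, 0.0956]
tool_rot: [2.041, 0.339, -2.046]
ft_force: [-0.5, -0.5, -4.1]
grip_width: 0.479
```

Run:
```python
from h import *
ft(4); plan(408,-332,100,1)
```

```text
t 21.05 F [-0.01  0.27 -3.97] T [-0.039  0.145 -0.028] sdT [0.012 0.009 0.018] T about jaw -0.1494 arm mm 37.6
from [541.5 115.2  96.2] -71.2 dth 72.2
[[-0.01, 0.76, 0.54], [-0.01, 0.72, 0.59], [-0.01, 0.69, 0.63], [-0.01, 0.65, 0.67], [-0.01, 0.6, 0.71]] [-0.6, -0.6, -0.6, -0.6, -0.6]
[[-0.01, 0.56, 0.75], [-0.01, 0.51, 0.78], [-0.01, 0.46, 0.81], [-0.01, 0.4, 0.84], [-0.01, 0.35, 0.87]] [-0.6, -0.6, -0.6, -0.6, -0.6]
[[-0.01, 0.3, 0.89], [-0.01, 0.24, 0.9], [-0.01, 0.18, 0.92], [-0.01, 0.12, 0.93], [-0.01, 0.07, 0.93]] [-0.6, -0.6, -0.6, -0.6, -0.6]
[[-0.01, 0.01, 0.93], [-0.01, -0.05, 0.93], [-0.01, -0.11, 0.93], [-0.01, -0.17, 0.92], [-0.01, -0.23, 0.91]] [-0.6, -0.6, -0.6, -0.6, -0.6]
```

Request:
servo_tool:
  dp:
    - [-0.01,0.76,0.54]
    - [-0.01,0.72,0.59]
    - [-0.01,0.69,0.63]
    - [-0.01,0.65,0.67]
    - [-0.01,0.6,0.71]
  yaw: [-0.6,-0.6,-0.6,-0.6,-0.6]

```text
time: 21.6
position: [0.5084, 0.0027, 0.0979]
tool_rot: [1.85, 0.619, -1.851]
ft_force: [0.1, -0.6, -3.3]
grip_width: 0.48
```

Request:
servo_tool:
  dp:
    - [-0.01,0.56,0.75]
    - [-0.01,0.51,0.78]
    - [-0.01,0.46,0.81]
    - [-0.01,0.4,0.84]
    - [-0.01,0.35,0.87]
  yaw: [-0.6,-0.6,-0.6,-0.6,-0.6]

```text
time: 22.1
position: [0.475, -0.1091, 0.0992]
tool_rot: [1.644, 0.855, -1.644]
ft_force: [-0.5, 0.6, -4.0]
grip_width: 0.48
```

Request:
servo_tool:
  dp:
    - [-0.01,0.3,0.89]
    - [-0.01,0.24,0.9]
    - [-0.01,0.18,0.92]
    - [-0.01,0.12,0.93]
    - [-0.01,0.07,0.93]
  yaw: [-0.6,-0.6,-0.6,-0.6,-0.6]

```text
time: 22.6
position: [0.4414, -0.2212, 0.1005]
tool_rot: [1.425, 1.054, -1.424]
ft_force: [0.5, 0.1, -3.7]
grip_width: 0.478
```

Request:
servo_tool:
  dp:
    - [-0.01,0.01,0.93]
    - [-0.01,-0.05,0.93]
    - [-0.01,-0.11,0.93]
    - [-0.01,-0.17,0.92]
    - [-0.01,-0.23,0.91]
  yaw: [-0.6,-0.6,-0.6,-0.6,-0.6]

```text
time: 23.1
position: [0.4079, -0.3329, 0.1017]
tool_rot: [1.197, 1.217, -1.196]
ft_force: [0.3, 0.6, -3.4]
grip_width: 0.477
```

Request:
servo_tool:
  dp:
    - [0,0,0]
    - [0,0,0]
    - [0,0,0]
    - [0,0,0]
    - [0,0,0]
  yaw: [0,0,0,0,0]

```text
time: 23.6
position: [0.4087, -0.3312, 0.1017]
tool_rot: [1.198, 1.217, -1.197]
ft_force: [0.6, -0.4, -4.6]
grip_width: 0.479
```

Run:
```python
from h import *
st(); snap('side','s13.png'); plan(407,-332,14,1)
```

```text
t 23.6 p [ 0.4087 -0.3312  0.1017] R [[0.0, 1.0, 0.016], [0.0, 0.016, -1.0], [-1.0, 0.0, -0.0]] F [ 0.65 -0.43 -4.62] T [-0.086  0.017  0.006] g 0.479
from [ 408.7 -331.4  101.8] 0.9 dth 0.1
[[0.7, -0.01, 0.0], [0.7, -0.01, 0.0], [0.7, -0.01, 0.0], [0.7, -0.01, 0.0], [0.7, -0.01, 0.0]] [-0.0, -0.0, -0.0, -0.0, -0.0]
```

View pics/s13.png

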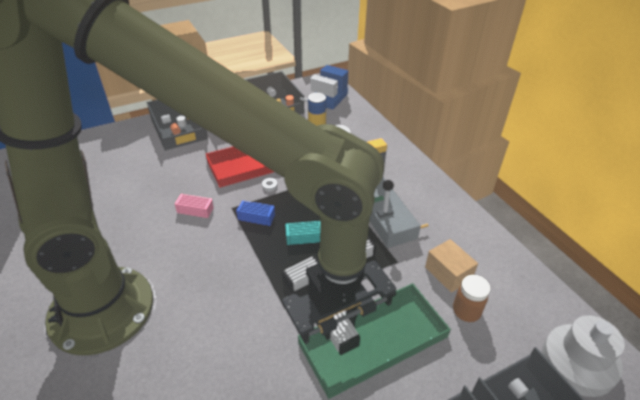

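Request:
servo_tool:
  dp:
    - [0.5,0,0]
    - [0.9,0,0]
    - [0.9,0,0]
    - [0.7,0,0]
    - [0.45,0,0]
  yaw: [0,0,0,0,0]

```text
time: 24.15
position: [0.4072, -0.3311, 0.0133]
tool_rot: [1.198, 1.219, -1.2]
ft_force: [-0.7, 0.3, -3.2]
grip_width: 0.483
```

Request:
servo_tool:
  dp:
    - [0.1,0,0]
    - [0.05,0,0]
    - [0.03,0,0]
    - [0.03,0,0]
    - [0,0,0]
  yaw: [0,0,0,0,0]

```text
time: 24.65
position: [0.409, -0.3326, 0.0114]
tool_rot: [1.199, 1.214, -1.197]
ft_force: [-1.0, 0.4, 1.8]
grip_width: 0.481
```

Request:
servo_tool:
  dp:
    - [0,0,0]
    - [0,0,0]
    - [0,0,0]
    - [-0.2,0,0]
    - [-0.5,0,0]
  yaw: [0,0,0,0,0]
  fingers: 0.65

```text
time: 25.15
position: [0.4075, -0.3316, 0.0276]
tool_rot: [1.198, 1.218, -1.2]
ft_force: [0.3, 0.5, 0.6]
grip_width: 0.648
```

Request:
servo_tool:
  dp:
    - [-0.8,0,0]
    - [-0.9,0,0]
    - [-0.9,0,0]
    - [-0.6,0,0]
    - [-0.2,0,0]
  yaw: [0,0,0,0,0]

```text
time: 25.65
position: [0.4093, -0.3328, 0.115]
tool_rot: [1.199, 1.213, -1.196]
ft_force: [0.1, 0.2, -0.0]
grip_width: 0.649
```

Run:
```python
from h import *
st(); im,d=snap('top','t14.png')
for p in packs(im,d): print(p)
plan(549,-109.5,110,-87.5)
```

```text
t 25.65 p [ 0.4093 -0.3328  0.115 ] R [[0.004, 1.0, 0.015], [-0.001, 0.015, -1.0], [-1.0, 0.004, 0.001]] F [ 0.08  0.23 -0.03] T [-0.114  0.066 -0.028] g 0.649
(array([353., 152.]), np.int32(100), (670.5, -89.4, 79, 17, -89.4), 'mean', array([670.6, -97.5]), 50.7)
(array([357., 184.]), np.int32(329), (577.4, -111.0, 75, 39, 1.1), 'mean', array([ 576.9, -110.9]), 33.4)
(array([360., 231.]), np.int32(349), (433.1, -119.3, 73, 41, 6.1), 'mean', array([ 433.4, -119.2]), 32.5)
(array([430., 240.]), np.int32(275), (408.2, -323.6, 56, 41, 89.4), 'mean', array([ 409.6, -323.5]), 34.8)
from [ 409.2 -332.6  114.7] 0.8 dth -88.3
[[0.01, 0.38, -0.59], [0.01, 0.32, -0.63], [0.01, 0.25, -0.65], [0.01, 0.18, -0.68], [0.01, 0.11, -0.69]] [0.98, 0.98, 0.98, 0.98, 0.98]
[[0.01, 0.04, -0.7], [0.01, -0.03, -0.7], [0.01, -0.1, -0.69], [0.01, -0.17, -0.68], [0.01, -0.24, -0.66]] [0.98, 0.98, 0.98, 0.98, 0.98]
[[0.01, -0.31, -0.63], [0.01, -0.37, -0.6], [0.01, -0.43, -0.56], [0.01, -0.48, -0.51], [0.01, -0.53, -0.46]] [0.98, 0.98, 0.98, 0.98, 0.98]
```

View pics/t14.png

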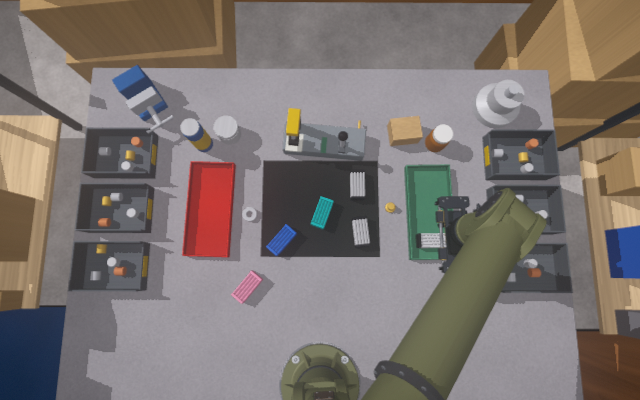

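Request:
servo_tool:
  dp:
    - [0.01,0.38,-0.59]
    - [0.01,0.32,-0.63]
    - [0.01,0.25,-0.65]
    - [0.01,0.18,-0.68]
    - [0.01,0.11,-0.69]
  yaw: [0.98,0.98,0.98,0.98,0.98]
  fingers: 0.75
  grip_force: 8

```text
time: 26.2
position: [0.4541, -0.2566, 0.1105]
tool_rot: [1.568, 0.929, -1.571]
ft_force: [-0.0, 0.3, -0.0]
grip_width: 0.746
```

Request:
servo_tool:
  dp:
    - [0.01,0.04,-0.7]
    - [0.01,-0.03,-0.7]
    - [0.01,-0.1,-0.69]
    - [0.01,-0.17,-0.68]
    - [0.01,-0.24,-0.66]
  yaw: [0.98,0.98,0.98,0.98,0.98]

```text
time: 26.7
position: [0.5005, -0.1825, 0.1092]
tool_rot: [1.906, 0.544, -1.909]
ft_force: [-0.1, 0.0, -0.2]
grip_width: 0.751
```

Request:
servo_tool:
  dp:
    - [0.01,-0.31,-0.63]
    - [0.01,-0.37,-0.6]
    - [0.01,-0.43,-0.56]
    - [0.01,-0.48,-0.51]
    - [0.01,-0.53,-0.46]
  yaw: [0.98,0.98,0.98,0.98,0.98]

```text
time: 27.2
position: [0.5473, -0.1082, 0.1079]
tool_rot: [2.198, 0.046, -2.202]
ft_force: [0.1, -0.8, -0.5]
grip_width: 0.751
```

Request:
servo_tool:
  dp:
    - [0.4,0,0]
    - [0.6,0,0]
    - [0.5,0,0]
    - [0.3,0,0]
    - [0,0,0]
  yaw: [0,0,0,0,0]

```text
time: 27.7
position: [0.546, -0.1098, 0.0623]
tool_rot: [2.195, 0.049, -2.202]
ft_force: [-0.3, -0.0, 0.0]
grip_width: 0.751
```

Run:
```python
from h import *
st(); crop('side','s15c.png',(300,210,400,285),8); ft(4)
plan(549.5,-111.5,7,-88.5)
print(pred((577.5,-110.8,26),1.5,0,23,0))
```

```text
t 27.7 p [ 0.546  -0.1098  0.0623] R [[-0.003, 0.045, -0.999], [-0.0, -0.999, -0.045], [-1.0, 0.0, 0.003]] F [-0.3  -0.03  0.02] T [-0.075  0.167  0.006] g 0.751
t 27.9 F [-0.18 -0.03  0.44] T [-0.074  0.149 -0.01 ] sdT [0.008 0.01  0.009] T about jaw -0.1525 arm mm -347.8
from [ 548.3 -109.3   64.7] -87.4 dth -1.1
[[0.46, 0.02, -0.01], [0.46, 0.02, -0.01], [0.46, 0.02, -0.01], [0.46, 0.02, -0.01], [0.46, 0.02, -0.01]] [0.04, 0.04, 0.04, 0.04, 0.04]
[(np.float64(343.4), np.float64(265.9), 3), (np.float64(375.0), np.float64(252.5), 3), (np.float64(376.2), np.float64(243.2), 37), (np.float64(344.0), np.float64(256.6), 37)]
```

View pics/s15c.png

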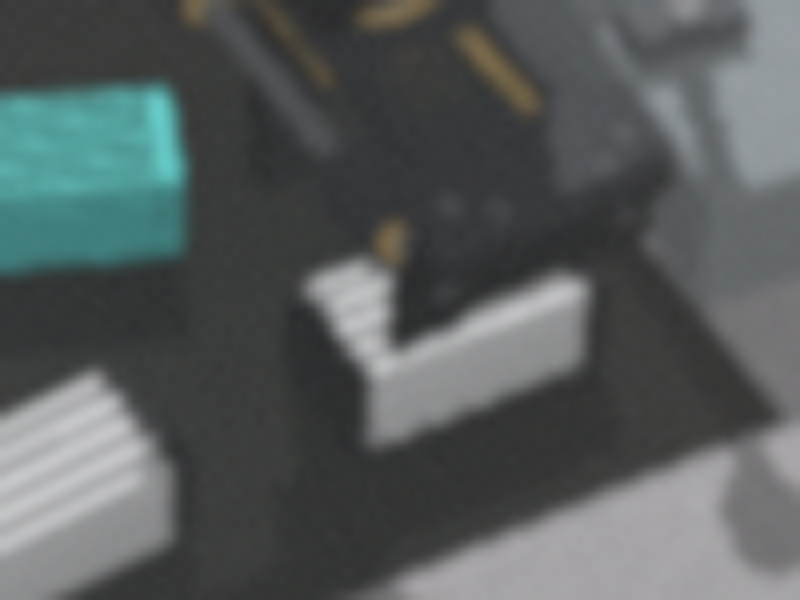

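Request:
servo_tool:
  dp:
    - [0.5,0.05,-0.03]
    - [0.6,0.05,-0.02]
    - [0.6,0,0]
    - [0.4,0,0]
    - [0.18,0,0]
  yaw: [0.1,0.1,0,0,0]

```text
time: 28.45
position: [0.5478, -0.1113, 0.005]
tool_rot: [2.205, 0.027, -2.212]
ft_force: [0.4, -0.3, -1.0]
grip_width: 0.75
```

Request:
servo_tool:
  dp:
    - [0,0,0]
    - [0,0,0]
    - [0,0,0]
    - [0,0,0]
    - [0,0,0]
  yaw: [0,0,0,0,0]
  fingers: 0
  grip_force: 8

```text
time: 28.95
position: [0.5495, -0.1119, 0.0076]
tool_rot: [2.21, 0.027, -2.207]
ft_force: [0.1, -1.1, 2.5]
grip_width: 0.485
```

Request:
servo_tool:
  dp:
    - [0,0,0]
    - [-0.1,0,0]
    - [-0.15,0,0]
    - [-0.2,0,0]
    - [-0.2,0,0]
  yaw: [0,0,0,0,0]

```text
time: 29.45
position: [0.5488, -0.1111, 0.0234]
tool_rot: [2.208, 0.028, -2.21]
ft_force: [0.6, 0.2, -4.3]
grip_width: 0.479
```

Request:
servo_tool:
  dp:
    - [-0.2,0,0]
    - [-0.2,0,0]
    - [-0.15,0,0]
    - [-0.1,0,0]
    - [0,0,0]
  yaw: [0,0,0,0,0]

```text
time: 29.95
position: [0.5492, -0.1114, 0.04]
tool_rot: [2.209, 0.028, -2.208]
ft_force: [-1.0, 0.9, -0.3]
grip_width: 0.486
```

Run:
```python
from h import *
crop('side','s16c.png',(300,210,400,285),8); s=st(); p=s['position']*1000
for phi in (0,-20,-28): print(phi,pred((p[0],p[1],p[2]+19),1.5,-28,23,phi))
```

```text
t 30.0 p [ 0.5492 -0.1114  0.04  ] R [[0.0, 0.025, -1.0], [0.0, -1.0, -0.025], [-1.0, -0.0, -0.0]] F [-1.9   0.08  1.05] T [0.073 0.291 0.03 ] g 0.481
0 [(np.float64(343.9), np.float64(256.9), 36), (np.float64(376.1), np.float64(243.5), 36), (np.float64(377.3), np.float64(233.8), 70), (np.float64(344.5), np.float64(247.3), 70)]
-20 [(np.float64(341.5), np.float64(256.0), 43), (np.float64(371.0), np.float64(251.7), 12), (np.float64(376.2), np.float64(241.2), 44), (np.float64(346.4), np.float64(245.0), 75)]
-28 [(np.float64(340.8), np.float64(255.3), 47), (np.float64(368.3), np.float64(254.9), 4), (np.float64(374.8), np.float64(244.4), 34), (np.float64(347.3), np.float64(244.2), 77)]
```

View pics/s16c.png

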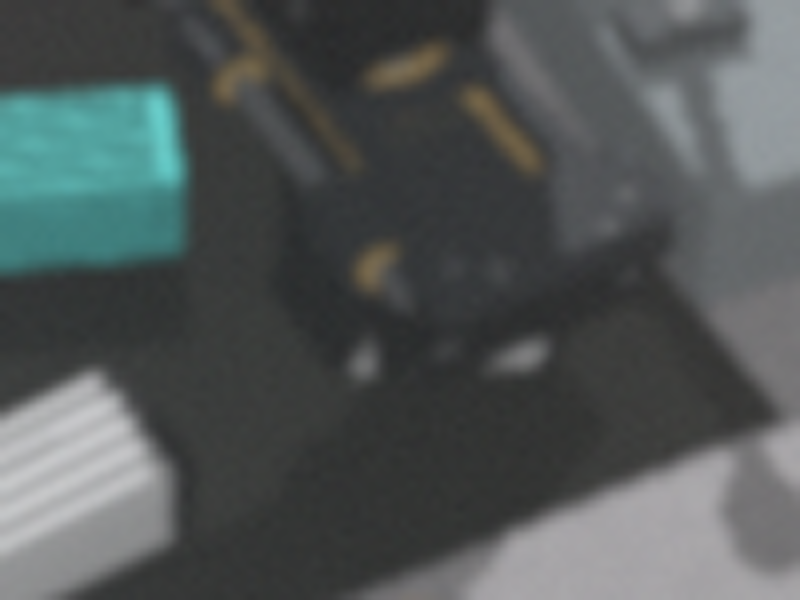

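Request:
servo_tool:
  dp:
    - [0,0,0]
    - [0,0,0]
    - [-0.2,0,0]
    - [-0.5,0,0]
    - [-0.4,0,0]
  yaw: [0,0,0,0,0]
  grip_force: 50

```text
time: 30.5
position: [0.5489, -0.1116, 0.0677]
tool_rot: [2.208, 0.027, -2.209]
ft_force: [-0.2, -0.1, -4.2]
grip_width: 0.48
```

Request:
servo_tool:
  dp:
    - [-0.2,0,0]
    - [0,0,0]
    - [0,0,0]
    - [0,0,0]
    - [0,0,0]
  yaw: [0,0,0,0,0]

```text
time: 31.0
position: [0.5487, -0.1114, 0.0716]
tool_rot: [2.208, 0.028, -2.21]
ft_force: [-0.1, 0.1, -5.3]
grip_width: 0.481
```

Run:
```python
from h import *
ft(8); crop('side','s17c.png',(300,210,400,285),8)
```

```text
t 31.35 F [ 0.03 -0.06 -4.26] T [-0.042  0.324 -0.008] sdT [0.009 0.01  0.01 ] T about jaw -0.3252 arm mm 76.3
```

View pics/s17c.png

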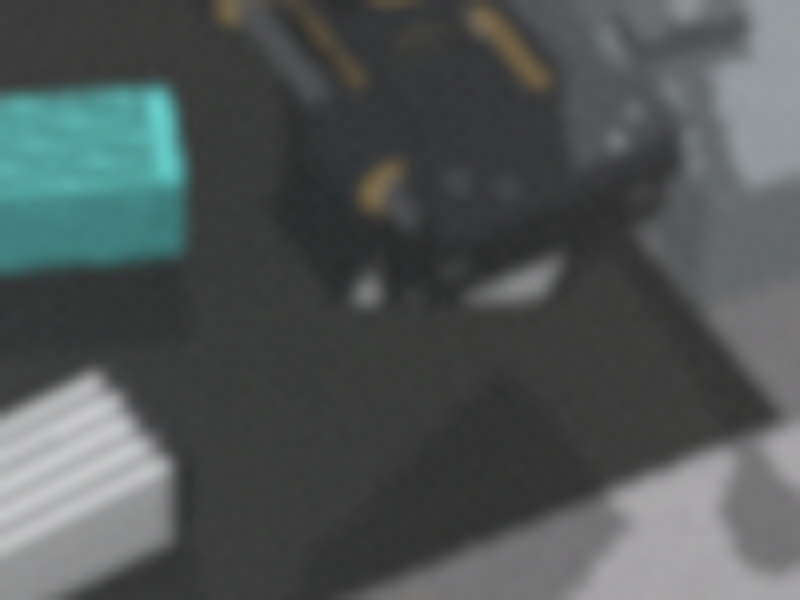

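A moment of 0.167 Nm at 4.26 N gives an arm of 39 mm, which suggests a loose core. Next comes the opposite tilt, with the pack pulled back a little first.

Request:
servo_tool:
  dp:
    - [0.2,0,0.2]
    - [0.4,0,0.4]
    - [0.4,0,0.2]
    - [0.25,0,0]
    - [0,0,0]
  yaw: [0,0,0,0,0]

```text
time: 31.95
position: [0.5283, -0.1119, 0.0403]
tool_rot: [2.207, 0.028, -2.211]
ft_force: [-0.1, 0.2, -5.8]
grip_width: 0.479
```

Request:
servo_tool:
  dp:
    - [0,0,0]
    - [0.1,0,0]
    - [0.2,0,0]
    - [0.2,0,0]
    - [0.2,0,0]
  yaw: [0,0,0,0,0]
  grip_force: 8

```text
time: 32.45
position: [0.5292, -0.1121, 0.023]
tool_rot: [2.209, 0.027, -2.209]
ft_force: [-3.2, -0.3, 1.3]
grip_width: 0.479
```

Request:
servo_tool:
  dp:
    - [0.2,0,0]
    - [0.2,0,0]
    - [0.2,0,0]
    - [0.05,0,0]
    - [0,0,0]
  yaw: [0,0,0,0,0]

```text
time: 32.95
position: [0.5299, -0.1119, 0.0074]
tool_rot: [2.21, 0.028, -2.208]
ft_force: [-2.9, -0.2, 4.7]
grip_width: 0.487
```

Request:
servo_tool:
  dp:
    - [0,0,0]
    - [0,0,0]
    - [0,0,0]
    - [-0.3,0,0]
    - [-0.5,0,0]
  yaw: [0,0,0,0,0]
  fingers: 0.75

```text
time: 33.45
position: [0.5286, -0.1119, 0.0272]
tool_rot: [2.207, 0.027, -2.21]
ft_force: [-0.3, -0.0, 1.2]
grip_width: 0.736
```

Request:
servo_tool:
  dp:
    - [-0.8,0,0]
    - [-0.6,0,-0.2]
    - [0,0,-0.7]
    - [0,0,-0.8]
    - [0,0,-0.5]
  yaw: [0,0,0,0,0]

```text
time: 33.95
position: [0.5862, -0.1102, 0.0637]
tool_rot: [2.212, 0.029, -2.205]
ft_force: [0.0, 0.0, 0.6]
grip_width: 0.746
```

Run:
```python
from h import *
crop('side','s18c.png',(290,205,390,280),8); s=st(); p=s['position']*1000
print(pred((p[0],p[1],26),1.5,28,23,0))
```

```text
t 34.0 p [ 0.5878 -0.11    0.0637] R [[0.004, 0.027, -1.0], [-0.001, -1.0, -0.027], [-1.0, 0.001, -0.004]] F [ 1.73  0.94 -0.08] T [0.012 0.037 0.002] g 0.748
[(np.float64(336.9), np.float64(268.5), 3), (np.float64(368.8), np.float64(254.9), 3), (np.float64(369.9), np.float64(245.6), 37), (np.float64(337.3), np.float64(259.2), 37)]
```

View pics/s18c.png

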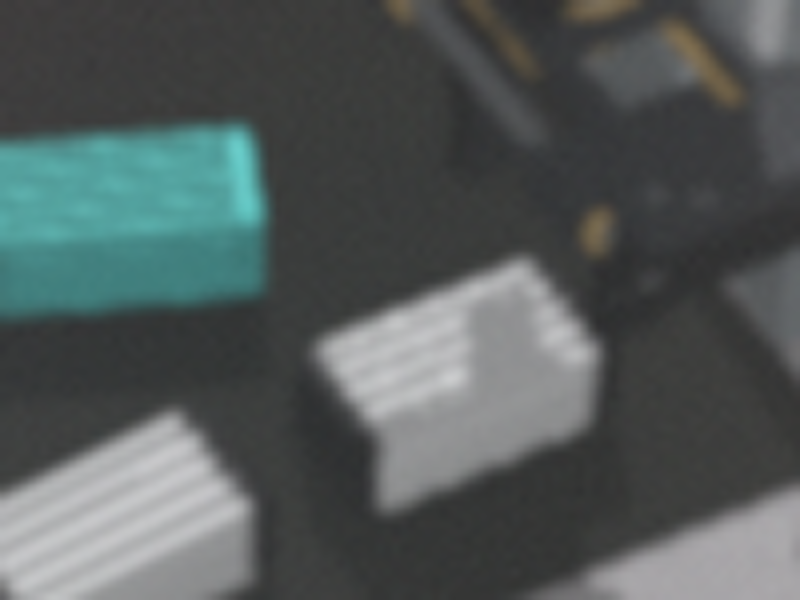

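Request:
servo_tool:
  dp:
    - [0.5,0,0]
    - [0.6,0,0.1]
    - [0.6,0,0]
    - [0.4,0,0]
    - [0.17,0,0]
  yaw: [0,0,0,0,0]

```text
time: 34.5
position: [0.58, -0.1104, 0.0034]
tool_rot: [2.206, 0.028, -2.212]
ft_force: [-0.3, -0.1, 0.1]
grip_width: 0.749
```

Request:
servo_tool:
  dp:
    - [0,0,0]
    - [0,0,0]
    - [0,0,0]
    - [0,0,0]
    - [0,0,0]
  yaw: [0,0,0,0,0]
  fingers: 0
  grip_force: 8

```text
time: 35.0
position: [0.5821, -0.1106, 0.0059]
tool_rot: [2.21, 0.028, -2.208]
ft_force: [0.1, -0.3, 2.3]
grip_width: 0.476
```

Request:
servo_tool:
  dp:
    - [0,0,0]
    - [-0.1,0,0]
    - [-0.15,0,0]
    - [-0.2,0,0]
    - [-0.2,0,0]
  yaw: [0,0,0,0,0]

```text
time: 35.5
position: [0.5812, -0.1106, 0.0216]
tool_rot: [2.208, 0.028, -2.21]
ft_force: [0.2, 0.3, -4.5]
grip_width: 0.487
```

Request:
servo_tool:
  dp:
    - [-0.2,0,0]
    - [-0.2,0,0]
    - [-0.15,0,0]
    - [-0.1,0,0]
    - [0,0,0]
  yaw: [0,0,0,0,0]

```text
time: 36.0
position: [0.5819, -0.1107, 0.0383]
tool_rot: [2.21, 0.028, -2.208]
ft_force: [-0.5, 0.2, -4.7]
grip_width: 0.479
```

Request:
servo_tool:
  dp:
    - [0,0,0]
    - [0,0,0]
    - [-0.2,0,0]
    - [-0.5,0,0]
    - [-0.4,0,0]
  yaw: [0,0,0,0,0]
  grip_force: 50

```text
time: 36.5
position: [0.582, -0.1109, 0.0666]
tool_rot: [2.21, 0.027, -2.208]
ft_force: [0.4, 0.7, -3.4]
grip_width: 0.48
```

Request:
servo_tool:
  dp:
    - [-0.2,0,0]
    - [0,0,0]
    - [0,0,0]
    - [0,0,0]
    - [0,0,0]
  yaw: [0,0,0,0,0]

```text
time: 37.0
position: [0.5812, -0.1105, 0.0698]
tool_rot: [2.208, 0.028, -2.21]
ft_force: [1.3, 0.0, -4.7]
grip_width: 0.479
```

Run:
```python
from h import *
ft(8); crop('side','s19c.png',(290,205,390,280),8); st()
```

```text
t 37.35 F [ 0.07 -0.   -4.51] T [-0.033  0.096  0.002] sdT [0.012 0.011 0.007] T about jaw -0.0967 arm mm 21.5
t 37.45 p [ 0.5816 -0.1106  0.0703] R [[0.0, 0.025, -1.0], [0.0, -1.0, -0.025], [-1.0, -0.0, -0.0]] F [-0.63  0.17 -4.76] T [-0.036  0.123  0.004] g 0.479
```

View pics/s19c.png

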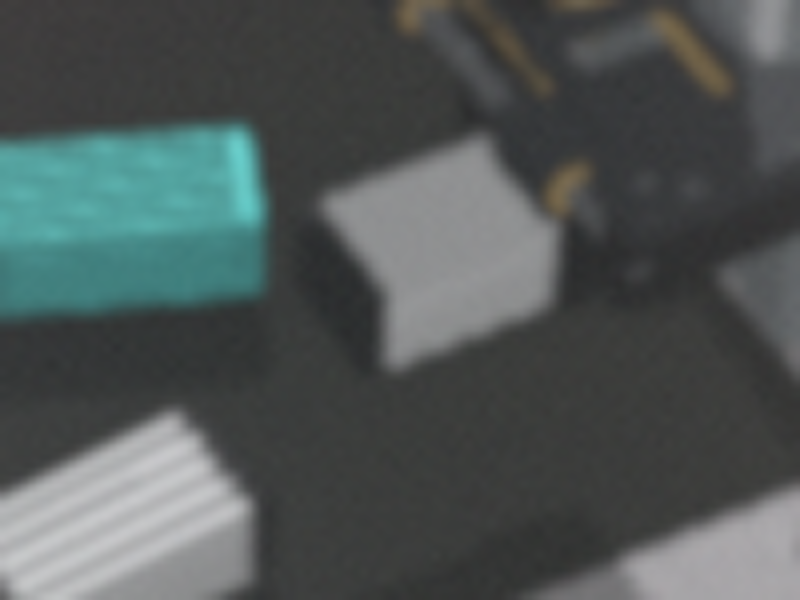

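The pack came up level: with the core at the far end, the balance point is too close to my grip for it to droop. The 14 mm arm fits a core at the far end. I'll set it down, regrip closer to the end with a lighter grip, and lift again.

Request:
servo_tool:
  dp:
    - [0.4,0,0]
    - [0.7,0,0]
    - [0.7,0,0]
    - [0.45,0,0]
    - [0.25,0,0]
  yaw: [0,0,0,0,0]

```text
time: 37.95
position: [0.5805, -0.1104, 0.0059]
tool_rot: [2.206, 0.028, -2.212]
ft_force: [0.1, 0.2, 1.5]
grip_width: 0.475
```

Request:
servo_tool:
  dp:
    - [0,0,0]
    - [0,0,0]
    - [0,0,0]
    - [0,0,-0.2]
    - [0,0,-0.16]
  yaw: [0,0,0,0,0]
  fingers: 0.7

```text
time: 38.45
position: [0.5917, -0.1103, 0.0085]
tool_rot: [2.211, 0.028, -2.207]
ft_force: [0.4, 0.4, -0.4]
grip_width: 0.694
```

Request:
servo_tool:
  dp:
    - [0,0,0]
    - [0,0,0]
    - [0,0,0]
    - [0,0,0]
    - [0,0,0]
  yaw: [0,0,0,0,0]
  fingers: 0
  grip_force: 5

```text
time: 38.95
position: [0.5905, -0.1104, 0.0078]
tool_rot: [2.209, 0.028, -2.209]
ft_force: [-0.2, 0.1, -0.2]
grip_width: 0.484
```

Request:
servo_tool:
  dp:
    - [0,0,0]
    - [-0.1,0,0]
    - [-0.15,0,0]
    - [-0.2,0,0]
    - [-0.2,0,0]
  yaw: [0,0,0,0,0]

```text
time: 39.45
position: [0.5903, -0.1104, 0.0243]
tool_rot: [2.208, 0.028, -2.209]
ft_force: [-0.9, 0.0, -3.6]
grip_width: 0.486
```

Run:
```python
from h import *
crop('side','s20c.png',(290,205,390,280),8); st()
```

```text
t 39.5 p [ 0.5911 -0.1105  0.0253] R [[0.001, 0.025, -1.0], [0.0, -1.0, -0.025], [-1.0, -0.0, -0.001]] F [ 0.22 -0.29 -3.44] T [-0.112  0.043  0.022] g 0.485
```

View pics/s20c.png

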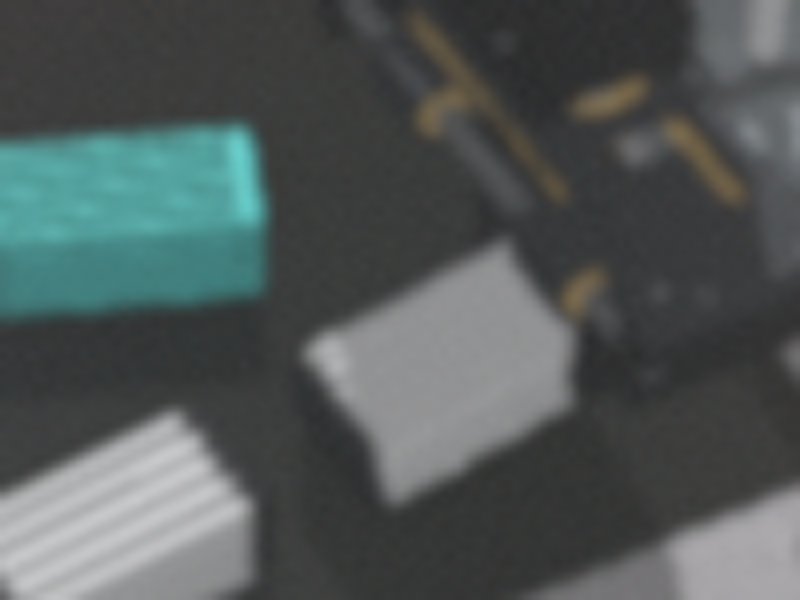

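It's tilting now, with the near end still on the mat. Raise further.

Request:
servo_tool:
  dp:
    - [-0.2,0,0]
    - [-0.2,0,0]
    - [-0.2,0,0]
    - [-0.2,0,0]
    - [0,0,0]
  yaw: [0,0,0,0,0]

```text
time: 40.0
position: [0.5912, -0.1106, 0.0452]
tool_rot: [2.211, 0.028, -2.207]
ft_force: [-0.1, -0.6, -1.2]
grip_width: 0.481
```

Request:
servo_tool:
  dp:
    - [0,0,0]
    - [0,0,0]
    - [-0.2,0,0]
    - [-0.5,0,0]
    - [-0.4,0,0]
  yaw: [0,0,0,0,0]
  grip_force: 50

```text
time: 40.5
position: [0.5905, -0.1104, 0.0722]
tool_rot: [2.209, 0.027, -2.209]
ft_force: [0.4, -0.3, -4.7]
grip_width: 0.479
```

Request:
servo_tool:
  dp:
    - [-0.2,0,0]
    - [0,0,0]
    - [0,0,0]
    - [0,0,0]
    - [0,0,0]
  yaw: [0,0,0,0,0]

```text
time: 41.0
position: [0.5902, -0.1103, 0.0761]
tool_rot: [2.208, 0.028, -2.21]
ft_force: [0.2, -0.2, -4.4]
grip_width: 0.477
```

Run:
```python
from h import *
ft(8); crop('side','s21c.png',(290,205,390,280),8); p=st()['position']*1000
for phi in(10,20,28): print(phi,pred((p[0],p[1],p[2]+19),1.5,36,23,phi))
```

```text
t 41.35 F [ 0.08 -0.03 -4.22] T [-0.035 -0.033  0.007] sdT [0.009 0.009 0.007] T about jaw 0.0323 arm mm -7.6
t 41.45 p [ 0.5906 -0.1104  0.0765] R [[0.0, 0.025, -1.0], [0.0, -1.0, -0.025], [-1.0, -0.0, -0.0]] F [ 0.47  0.79 -4.43] T [-0.073 -0.091 -0.038] g 0.476
10 [(np.float64(337.8), np.float64(253.2), 59), (np.float64(370.8), np.float64(235.3), 74), (np.float64(369.8), np.float64(226.2), 108), (np.float64(336.0), np.float64(244.3), 92)]
20 [(np.float64(340.4), np.float64(255.6), 46), (np.float64(372.1), np.float64(234.0), 77), (np.float64(369.0), np.float64(226.2), 109), (np.float64(336.5), np.float64(248.2), 78)]
28 [(np.float64(343.0), np.float64(257.0), 37), (np.float64(373.1), np.float64(233.0), 79), (np.float64(368.3), np.float64(226.3), 109), (np.float64(337.5), np.float64(250.9), 67)]
```

View pics/s21c.png

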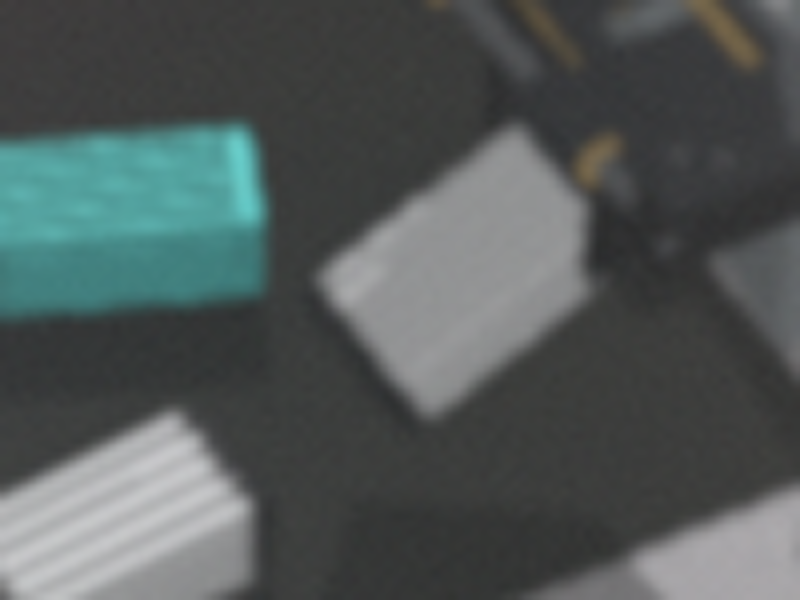

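The arm is now 44 mm on the opposite tilt, against about 30 mm for a sound pack. The core slid across, so this one is a reject. I'll lay it flat and regrip it at the centre.

Request:
servo_tool:
  dp:
    - [0.3,0,0]
    - [0.5,0,0]
    - [0.4,0,0]
    - [0.06,0,0]
    - [0,0,0]
  yaw: [0,0,0,0,0]

```text
time: 41.95
position: [0.59, -0.1102, 0.0448]
tool_rot: [2.207, 0.028, -2.211]
ft_force: [-1.8, 1.2, -0.5]
grip_width: 0.478
```

Request:
servo_tool:
  dp:
    - [0,0,0]
    - [0.1,0,0]
    - [0.2,0,0]
    - [0.2,0,0]
    - [0.2,0,0]
  yaw: [0,0,0,0,0]
  grip_force: 8

```text
time: 42.45
position: [0.5921, -0.1106, 0.028]
tool_rot: [2.212, 0.028, -2.205]
ft_force: [3.7, 0.2, 0.8]
grip_width: 0.483
```

Request:
servo_tool:
  dp:
    - [0.2,0,0]
    - [0.25,0,0]
    - [0.25,0,0]
    - [0.1,0,0]
    - [0,0,0]
  yaw: [0,0,0,0,0]

```text
time: 42.95
position: [0.59, -0.1105, 0.0074]
tool_rot: [2.208, 0.028, -2.211]
ft_force: [1.1, 1.3, 4.9]
grip_width: 0.483
```

Request:
servo_tool:
  dp:
    - [0,0,0]
    - [0,0,0]
    - [0,0,0]
    - [-0.3,0,0]
    - [-0.5,0,0]
  yaw: [0,0,0,0,0]
  fingers: 0.75

```text
time: 43.45
position: [0.5896, -0.1104, 0.0274]
tool_rot: [2.206, 0.028, -2.211]
ft_force: [-0.3, -0.2, 0.6]
grip_width: 0.739
```

Request:
servo_tool:
  dp:
    - [-0.5,0,0]
    - [-0.5,0,0.2]
    - [0,0,0.5]
    - [0,0,0.5]
    - [0,0,0.18]
  yaw: [0,0,0,0,0]

```text
time: 43.95
position: [0.5551, -0.1114, 0.0536]
tool_rot: [2.21, 0.028, -2.209]
ft_force: [-0.2, 0.0, 0.7]
grip_width: 0.752
```

Run:
```python
from h import *
crop('side','s22c.png',(290,205,390,280),8); p=st()['position']*1000
print(pred((p[0],p[1],26),1.5,0,23,0))
im,d=snap('top','t22.png')
for q in packs(im,d): print(q)
```

```text
t 44.0 p [ 0.555  -0.1114  0.0534] R [[0.0, 0.024, -1.0], [0.001, -1.0, -0.024], [-1.0, -0.001, -0.0]] F [-0.11 -0.26 -0.16] T [-0.031  0.248  0.002] g 0.751
[(np.float64(335.2), np.float64(269.4), 3), (np.float64(367.3), np.float64(255.8), 3), (np.float64(368.4), np.float64(246.5), 37), (np.float64(335.7), np.float64(260.1), 37)]
(array([433., 240.]), np.int32(363), (408.4, -333.3, 74, 41, 89.9), 'mean', array([ 409.4, -333. ]), 34.7)
```

View pics/s22c.png

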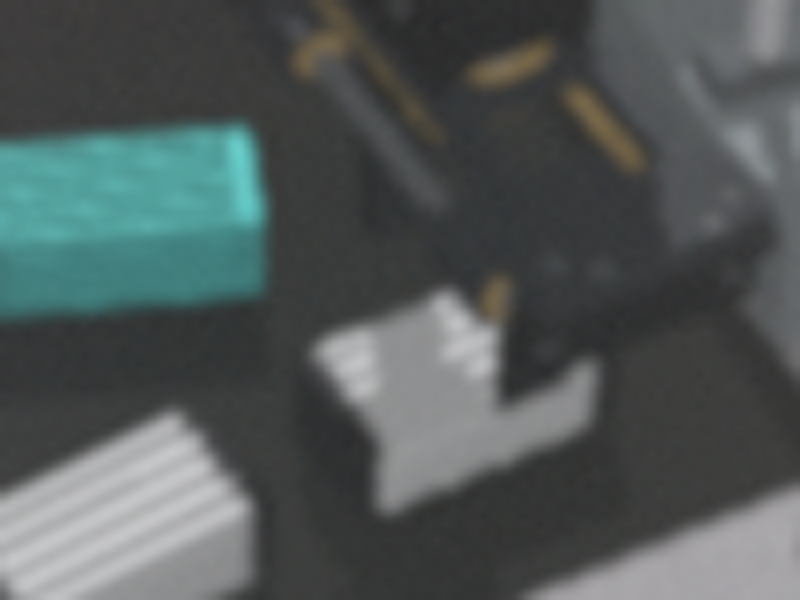

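Request:
servo_tool:
  dp:
    - [0.3,0,0]
    - [0.6,0,0]
    - [0.5,0,0]
    - [0.3,0,0]
    - [0.12,0,0]
  yaw: [0,0,0,0,0]

```text
time: 44.55
position: [0.5551, -0.1113, 0.0052]
tool_rot: [2.206, 0.027, -2.212]
ft_force: [-0.0, -0.2, -0.4]
grip_width: 0.749
```

Request:
servo_tool:
  dp:
    - [0,0,0]
    - [0,0,0]
    - [0,0,0]
    - [0,0,0]
    - [0,0,0]
  yaw: [0,0,0,0,0]
  fingers: 0
  grip_force: 50

```text
time: 45.05
position: [0.5565, -0.1113, 0.0076]
tool_rot: [2.21, 0.028, -2.208]
ft_force: [-0.6, 0.8, 1.3]
grip_width: 0.479
```

Request:
servo_tool:
  dp:
    - [0,0,0]
    - [-0.3,0,0]
    - [-0.6,0,0]
    - [-0.9,0,0]
    - [-0.9,0,0]
  yaw: [0,0,0,0,0]

```text
time: 45.55
position: [0.5555, -0.1113, 0.0756]
tool_rot: [2.208, 0.027, -2.21]
ft_force: [0.5, -0.5, -4.6]
grip_width: 0.476
```

Request:
servo_tool:
  dp:
    - [-0.6,0,0]
    - [-0.3,0,0]
    - [0,0,0]
    - [0,0,0]
    - [0,0,0]
  yaw: [0,0,0,0,0]

```text
time: 46.05
position: [0.5552, -0.111, 0.0959]
tool_rot: [2.206, 0.028, -2.211]
ft_force: [0.1, -0.1, -4.0]
grip_width: 0.474
```

Run:
```python
from h import *
ft(4); plan(414,339,100,-1.4)
```

```text
t 46.2 F [ 0.47 -0.51 -4.47] T [-0.057  0.112  0.024] sdT [0.008 0.015 0.011] T about jaw -0.1137 arm mm 25.4
from [ 555.7 -111.3   96.4] -88.6 dth 87.2
[[-0.01, -0.91, 0.26], [-0.01, -0.92, 0.19], [-0.01, -0.94, 0.12], [-0.01, -0.94, 0.05], [-0.01, -0.94, -0.02]] [-0.73, -0.73, -0.73, -0.73, -0.73]
[[-0.01, -0.94, -0.09], [-0.01, -0.93, -0.17], [-0.01, -0.91, -0.24], [-0.01, -0.89, -0.3], [-0.01, -0.87, -0.37]] [-0.73, -0.73, -0.73, -0.73, -0.73]
[[-0.01, -0.84, -0.44], [-0.01, -0.8, -0.5], [-0.01, -0.76, -0.56], [-0.01, -0.72, -0.61], [-0.01, -0.67, -0.67]] [-0.73, -0.73, -0.73, -0.73, -0.73]
[[-0.01, -0.62, -0.72], [-0.01, -0.56, -0.76], [-0.01, -0.5, -0.8], [-0.01, -0.44, -0.84], [-0.01, -0.37, -0.87]] [-0.73, -0.73, -0.73, -0.73, -0.73]
```

Request:
servo_tool:
  dp:
    - [-0.01,-0.91,0.26]
    - [-0.01,-0.92,0.19]
    - [-0.01,-0.94,0.12]
    - [-0.01,-0.94,0.05]
    - [-0.01,-0.94,-0.02]
  yaw: [-0.73,-0.73,-0.73,-0.73,-0.73]

```text
time: 46.75
position: [0.5201, 0.0019, 0.0982]
tool_rot: [1.995, 0.415, -1.995]
ft_force: [-0.2, 0.8, -4.2]
grip_width: 0.475
```

Request:
servo_tool:
  dp:
    - [-0.01,-0.94,-0.09]
    - [-0.01,-0.93,-0.17]
    - [-0.01,-0.91,-0.24]
    - [-0.01,-0.89,-0.3]
    - [-0.01,-0.87,-0.37]
  yaw: [-0.73,-0.73,-0.73,-0.73,-0.73]

```text
time: 47.25
position: [0.4842, 0.1153, 0.0996]
tool_rot: [1.753, 0.737, -1.753]
ft_force: [0.9, -0.0, -4.4]
grip_width: 0.478
```

Request:
servo_tool:
  dp:
    - [-0.01,-0.84,-0.44]
    - [-0.01,-0.8,-0.5]
    - [-0.01,-0.76,-0.56]
    - [-0.01,-0.72,-0.61]
    - [-0.01,-0.67,-0.67]
  yaw: [-0.73,-0.73,-0.73,-0.73,-0.73]

```text
time: 47.75
position: [0.4482, 0.2279, 0.1008]
tool_rot: [1.492, 0.997, -1.492]
ft_force: [-0.0, 0.4, -4.1]
grip_width: 0.478
```

Request:
servo_tool:
  dp:
    - [-0.01,-0.62,-0.72]
    - [-0.01,-0.56,-0.76]
    - [-0.01,-0.5,-0.8]
    - [-0.01,-0.44,-0.84]
    - [-0.01,-0.37,-0.87]
  yaw: [-0.73,-0.73,-0.73,-0.73,-0.73]

```text
time: 48.25
position: [0.4117, 0.3404, 0.1019]
tool_rot: [1.217, 1.204, -1.217]
ft_force: [0.4, 0.3, -4.0]
grip_width: 0.48
```

Request:
servo_tool:
  dp:
    - [0,0,0]
    - [0,0,0]
    - [0,0,0]
    - [0,0,0]
    - [0,0,0]
  yaw: [0,0,0,0,0]

```text
time: 48.75
position: [0.413, 0.3379, 0.1021]
tool_rot: [1.222, 1.2, -1.223]
ft_force: [0.5, -0.2, -4.4]
grip_width: 0.475
```

Run:
```python
from h import *
st(); snap('top','t23.png'); plan(413.5,339.5,14,-1.4)
```

```text
t 48.75 p [0.413  0.3379 0.1021] R [[0.0, 1.0, -0.018], [-0.0, -0.018, -1.0], [-1.0, 0.0, 0.0]] F [ 0.51 -0.22 -4.42] T [-0.038  0.028 -0.023] g 0.475
from [412.9 338.  102.1] -1.0 dth -0.4
[[0.7, 0.0, -0.01], [0.7, 0.0, -0.01], [0.7, 0.0, -0.01], [0.7, 0.0, -0.01], [0.7, 0.0, -0.01]] [0.01, 0.01, 0.01, 0.01, 0.01]
```

View pics/t23.png

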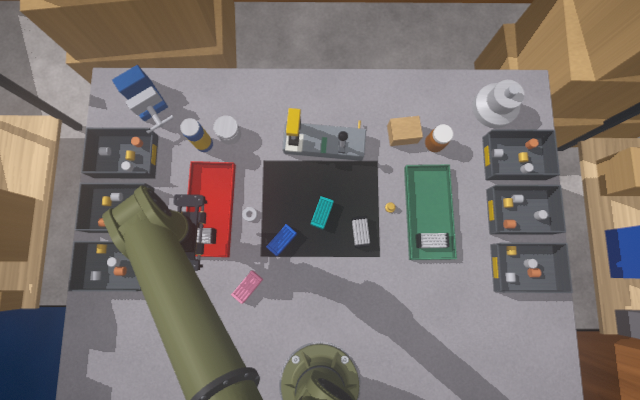

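Request:
servo_tool:
  dp:
    - [0.5,0,-0.05]
    - [0.9,0,0]
    - [0.9,0,0]
    - [0.7,0,0]
    - [0.45,0,0]
  yaw: [0.05,0,0,0,0]

```text
time: 49.3
position: [0.4116, 0.3389, 0.0135]
tool_rot: [1.223, 1.198, -1.228]
ft_force: [-0.5, 0.1, -4.8]
grip_width: 0.48
```

Request:
servo_tool:
  dp:
    - [0.1,0,0]
    - [0.05,0,0]
    - [0.03,0,0]
    - [0.03,0,0]
    - [0,0,0]
  yaw: [0,0,0,0,0]

```text
time: 49.8
position: [0.4132, 0.3405, 0.0116]
tool_rot: [1.227, 1.199, -1.224]
ft_force: [0.2, 0.2, -1.3]
grip_width: 0.479
```

Request:
servo_tool:
  dp:
    - [0.03,0,0]
    - [0,0,0]
    - [0,0,0]
    - [0,0,0]
    - [0,0,0]
  yaw: [0,0,0,0,0]
  grip_force: 10

```text
time: 50.3
position: [0.4132, 0.3405, 0.0115]
tool_rot: [1.227, 1.199, -1.224]
ft_force: [-2.2, -1.7, 5.8]
grip_width: 0.481
```

Request:
servo_tool:
  dp:
    - [0,0,0]
    - [0,0,0]
    - [0,0,0]
    - [-0.2,0,0]
    - [-0.5,0,0]
  yaw: [0,0,0,0,0]
  fingers: 0.65

```text
time: 50.8
position: [0.4119, 0.3392, 0.027]
tool_rot: [1.223, 1.198, -1.227]
ft_force: [-0.3, 0.3, -0.7]
grip_width: 0.645
```

Request:
servo_tool:
  dp:
    - [-0.8,0,0]
    - [-0.9,0,0]
    - [-0.9,0,0]
    - [-0.6,0,0]
    - [-0.2,0,0]
  yaw: [0,0,0,0,0]

```text
time: 51.3
position: [0.4138, 0.3409, 0.1153]
tool_rot: [1.23, 1.199, -1.222]
ft_force: [0.2, -0.4, -0.8]
grip_width: 0.653
```

Run:
```python
from h import *
st(); im,d=snap('top','t24.png')
for p in packs(im,d): print(p)
plan(433,-119.5,110,-84)
```

```text
t 51.3 p [0.4138 0.3409 0.1153] R [[0.003, 1.0, -0.022], [0.003, -0.022, -1.0], [-1.0, 0.003, -0.004]] F [ 0.24 -0.36 -0.82] T [-0.091  0.007 -0.014] g 0.653
(array([349., 152.]), np.int32(131), (671.1, -74.4, 109, 17, 89.1), 'mean', array([671.6, -86.4]), 50.7)
(array([360., 231.]), np.int32(353), (433.1, -119.1, 74, 40, 6.2), 'mean', array([ 432.7, -119.3]), 32.6)
(array([208., 238.]), np.int32(267), (412.8, 329.8, 59, 39, 89.5), 'mean', array([413. , 329.8]), 33.9)
(array([433., 240.]), np.int32(364), (409.2, -332.7, 76, 42, -88.7), 'mean', array([ 409.3, -332.9]), 35.4)
from [413.6 340.8 114.9] -1.3 dth -82.7
[[0.01, 0.06, 0.92], [0.01, 0.13, 0.91], [0.01, 0.19, 0.9], [0.01, 0.26, 0.89], [0.01, 0.32, 0.86]] [0.69, 0.69, 0.69, 0.69, 0.69]
[[0.01, 0.38, 0.84], [0.01, 0.44, 0.81], [0.01, 0.5, 0.78], [0.01, 0.55, 0.74], [0.01, 0.6, 0.7]] [0.69, 0.69, 0.69, 0.69, 0.69]
[[0.01, 0.65, 0.65], [0.01, 0.7, 0.6], [0.01, 0.74, 0.55], [0.01, 0.78, 0.5], [0.01, 0.81, 0.44]] [0.69, 0.69, 0.69, 0.69, 0.69]
[[0.01, 0.84, 0.38], [0.01, 0.87, 0.32], [0.01, 0.89, 0.25], [0.01, 0.9, 0.19], [0.01, 0.91, 0.12]] [0.69, 0.69, 0.69, 0.69, 0.69]
```

View pics/t24.png

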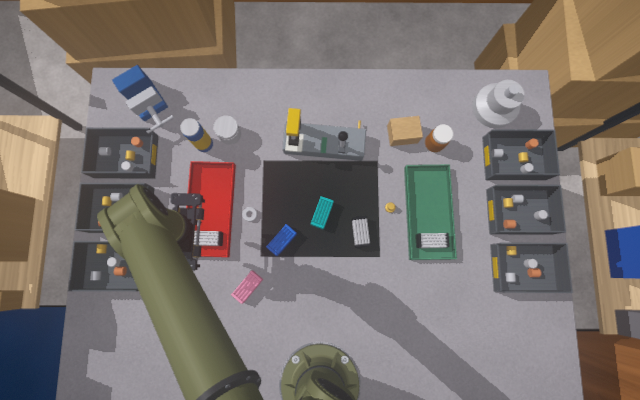

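Run:
```python
from h import *
plan(530,110,115,-45)
s=dict(ctrl.get_state()); s['position']=[.53,.11,.115]; a=np.radians(-45)
M=np.array([[0,np.cos(a),np.sin(a)],[0,np.sin(a),-np.cos(a)],[-1,0,0]]); s['tool_rot']=R.from_matrix(M).as_rotvec()
plan(461,-116.5,110,-84,s=s)
```

```text
from [413.6 340.8 114.9] -1.3 dth -43.7
[[-0.0, 0.32, 0.61], [-0.0, 0.35, 0.59], [-0.0, 0.38, 0.57], [-0.0, 0.41, 0.55], [-0.0, 0.44, 0.53]] [0.49, 0.49, 0.49, 0.49, 0.49]
[[-0.0, 0.47, 0.51], [-0.0, 0.49, 0.48], [-0.0, 0.52, 0.46], [-0.0, 0.54, 0.43], [-0.0, 0.56, 0.4]] [0.49, 0.49, 0.49, 0.49, 0.49]
[[-0.0, 0.58, 0.37], [-0.0, 0.6, 0.34], [-0.0, 0.61, 0.31], [-0.0, 0.63, 0.28], [-0.0, 0.64, 0.25]] [0.49, 0.49, 0.49, 0.49, 0.49]
from [530. 110. 115.] -45.0 dth -39.0
[[0.02, 0.45, 0.84], [0.02, 0.5, 0.8], [0.02, 0.55, 0.77], [0.02, 0.61, 0.73], [0.02, 0.65, 0.69]] [0.65, 0.65, 0.65, 0.65, 0.65]
[[0.02, 0.7, 0.64], [0.02, 0.74, 0.59], [0.02, 0.78, 0.54], [0.02, 0.81, 0.48], [0.02, 0.85, 0.43]] [0.65, 0.65, 0.65, 0.65, 0.65]
```

Request:
servo_tool:
  dp:
    - [0,0.32,0.61]
    - [0,0.35,0.59]
    - [0,0.38,0.57]
    - [0,0.41,0.55]
    - [0,0.44,0.53]
  yaw: [0.49,0.49,0.49,0.49,0.49]
  fingers: 0.75
  grip_force: 7

```text
time: 51.85
position: [0.4517, 0.2608, 0.112]
tool_rot: [1.415, 1.061, -1.416]
ft_force: [0.3, -0.3, 0.9]
grip_width: 0.748
```

Request:
servo_tool:
  dp:
    - [0,0.47,0.51]
    - [0,0.49,0.48]
    - [0,0.52,0.46]
    - [0,0.54,0.43]
    - [0,0.56,0.4]
  yaw: [0.49,0.49,0.49,0.49,0.49]

```text
time: 52.35
position: [0.4904, 0.1847, 0.1124]
tool_rot: [1.595, 0.904, -1.594]
ft_force: [-0.7, -0.8, 0.3]
grip_width: 0.75
```

Request:
servo_tool:
  dp:
    - [0,0.58,0.37]
    - [0,0.6,0.34]
    - [0,0.61,0.31]
    - [0,0.63,0.28]
    - [0,0.64,0.25]
  yaw: [0.49,0.49,0.49,0.49,0.49]

```text
time: 52.85
position: [0.5288, 0.1078, 0.1123]
tool_rot: [1.767, 0.721, -1.767]
ft_force: [-0.4, 0.3, 0.1]
grip_width: 0.751
```

Request:
servo_tool:
  dp:
    - [0.02,0.45,0.84]
    - [0.02,0.5,0.8]
    - [0.02,0.55,0.77]
    - [0.02,0.61,0.73]
    - [0.02,0.65,0.69]
  yaw: [0.65,0.65,0.65,0.65,0.65]

```text
time: 53.35
position: [0.4927, -0.0056, 0.1098]
tool_rot: [1.982, 0.437, -1.981]
ft_force: [0.1, -0.5, 0.8]
grip_width: 0.747
```

Request:
servo_tool:
  dp:
    - [0.02,0.7,0.64]
    - [0.02,0.74,0.59]
    - [0.02,0.78,0.54]
    - [0.02,0.81,0.48]
    - [0.02,0.85,0.43]
  yaw: [0.65,0.65,0.65,0.65,0.65]

```text
time: 53.85
position: [0.4571, -0.119, 0.1073]
tool_rot: [2.174, 0.101, -2.174]
ft_force: [0.5, 0.7, 0.6]
grip_width: 0.751
```

Request:
servo_tool:
  dp:
    - [0.4,0,0]
    - [0.6,0,0]
    - [0.5,0,0]
    - [0.3,0,0]
    - [0,0,0]
  yaw: [0,0,0,0,0]

```text
time: 54.35
position: [0.4566, -0.1169, 0.061]
tool_rot: [2.168, 0.107, -2.174]
ft_force: [0.2, 0.2, -0.1]
grip_width: 0.754
```

Run:
```python
from h import *
st(); crop('side','s25c.png',(260,220,360,295),8);ft(3);plan(461,-116.5,7,-84)
print(pred((433,-119.4,26),6,0,23,0))
```

```text
t 54.35 p [ 0.4566 -0.1169  0.061 ] R [[-0.003, 0.098, -0.995], [-0.001, -0.995, -0.098], [-1.0, 0.0, 0.003]] F [ 0.22  0.17 -0.1 ] T [-0.129  0.144  0.051] g 0.754
t 54.5 F [ 0.15  0.3  -0.24] T [-0.021  0.169 -0.027] sdT [0.022 0.013 0.012] T about jaw -0.1704 arm mm 716.1
from [ 458.1 -117.1   62.8] -84.4 dth 0.4
[[0.45, -0.0, -0.02], [0.45, -0.0, -0.02], [0.45, -0.0, -0.02], [0.45, -0.0, -0.02], [0.45, -0.0, -0.02]] [-0.01, -0.01, -0.01, -0.01, -0.01]
[(np.float64(291.0), np.float64(291.5), 3), (np.float64(324.2), np.float64(274.6), 3), (np.float64(324.4), np.float64(265.3), 37), (np.float64(290.5), np.float64(282.3), 37)]
```

View pics/s25c.png

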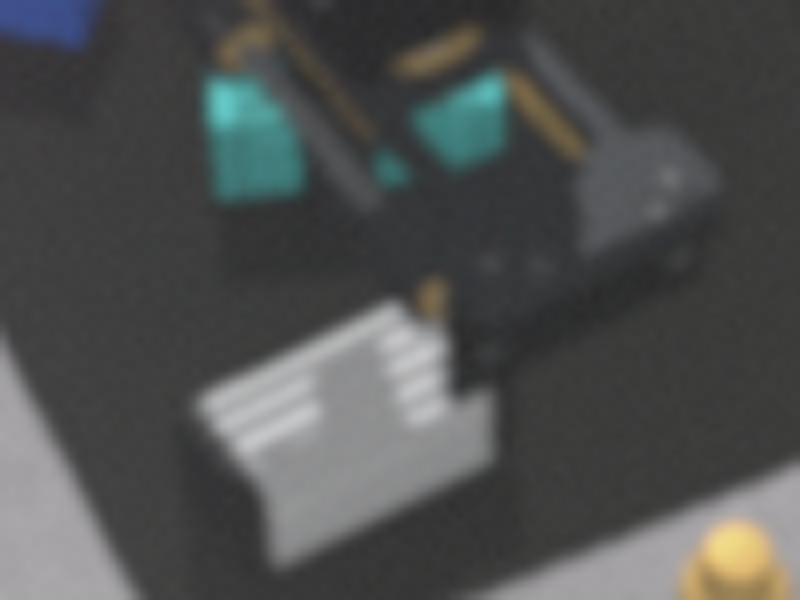

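Request:
servo_tool:
  dp:
    - [0.5,0,-0.1]
    - [0.6,0,-0.1]
    - [0.6,0,0]
    - [0.4,0,0]
    - [0.12,0,0]
  yaw: [0,0,0,0,0]

```text
time: 55.05
position: [0.4621, -0.1165, 0.0062]
tool_rot: [2.17, 0.107, -2.172]
ft_force: [-0.3, 0.2, -0.6]
grip_width: 0.751
```

Request:
servo_tool:
  dp:
    - [0,0,0]
    - [0,0,0]
    - [0,0,0]
    - [0,0,0]
    - [0,0,0]
  yaw: [0,0,0,0,0]
  fingers: 0
  grip_force: 6

```text
time: 55.55
position: [0.4632, -0.1169, 0.0074]
tool_rot: [2.172, 0.107, -2.169]
ft_force: [1.2, -0.8, 3.0]
grip_width: 0.484
```

Request:
servo_tool:
  dp:
    - [0,0,0]
    - [-0.1,0,0]
    - [-0.15,0,0]
    - [-0.2,0,0]
    - [-0.2,0,0]
  yaw: [0,0,0,0,0]

```text
time: 56.05
position: [0.4618, -0.1163, 0.023]
tool_rot: [2.17, 0.107, -2.173]
ft_force: [-0.6, 0.7, -3.5]
grip_width: 0.482
```

Request:
servo_tool:
  dp:
    - [-0.2,0,0]
    - [-0.2,0,0]
    - [-0.2,0,0]
    - [-0.1,0,0]
    - [0,0,0]
  yaw: [0,0,0,0,0]

```text
time: 56.55
position: [0.4631, -0.1166, 0.0412]
tool_rot: [2.172, 0.107, -2.17]
ft_force: [-0.3, -0.1, -1.0]
grip_width: 0.482
```

Run:
```python
from h import *
crop('side','s26c.png',(260,220,360,295),8);p=st()['position']*1000
for phi in(0,10,20,28): print(phi,pred((p[0],p[1],p[2]+19),6,31,23,phi))
```

```text
t 56.6 p [ 0.4632 -0.1166  0.0411] R [[0.001, 0.098, -0.995], [0.0, -0.995, -0.098], [-1.0, -0.0, -0.001]] F [ 0.62  0.67 -0.25] T [-0.008  0.303  0.023] g 0.483
0 [(np.float64(290.4), np.float64(282.5), 37), (np.float64(324.2), np.float64(265.5), 37), (np.float64(324.4), np.float64(255.9), 71), (np.float64(289.8), np.float64(272.9), 71)]
10 [(np.float64(292.5), np.float64(285.0), 24), (np.float64(325.6), np.float64(264.1), 40), (np.float64(323.6), np.float64(255.6), 73), (np.float64(289.7), np.float64(276.9), 58)]
20 [(np.float64(295.5), np.float64(286.8), 12), (np.float64(326.8), np.float64(262.5), 43), (np.float64(322.7), np.float64(255.5), 75), (np.float64(290.6), np.float64(280.3), 44)]
28 [(np.float64(298.3), np.float64(287.6), 4), (np.float64(327.6), np.float64(261.3), 46), (np.float64(321.9), np.float64(255.6), 76), (np.float64(291.9), np.float64(282.6), 34)]
```

View pics/s26c.png

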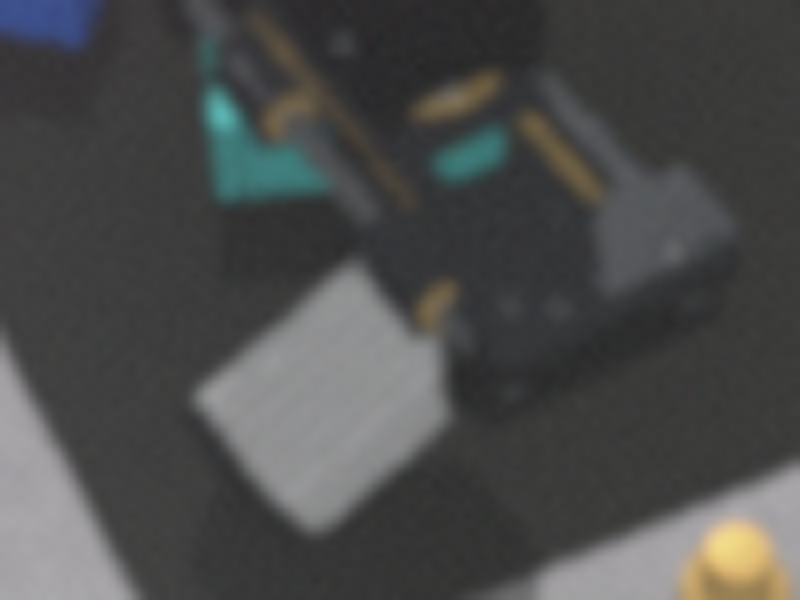

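The near bottom corner at (299,287) means about 28° of tilt. Clamp and lift.

Request:
servo_tool:
  dp:
    - [0,0,0]
    - [0,0,0]
    - [-0.2,0,0]
    - [-0.5,0,0]
    - [-0.4,0,0]
  yaw: [0,0,0,0,0]
  grip_force: 50

```text
time: 57.1
position: [0.4624, -0.1168, 0.0688]
tool_rot: [2.171, 0.106, -2.171]
ft_force: [0.1, 0.1, -3.8]
grip_width: 0.481
```

Request:
servo_tool:
  dp:
    - [-0.2,0,0]
    - [0,0,0]
    - [0,0,0]
    - [0,0,0]
    - [0,0,0]
  yaw: [0,0,0,0,0]

```text
time: 57.6
position: [0.4622, -0.1166, 0.0727]
tool_rot: [2.17, 0.107, -2.172]
ft_force: [0.6, -0.1, -4.5]
grip_width: 0.482
```

Run:
```python
from h import *
ft(8); crop('side','s27c.png',(260,220,360,295),8)
```

```text
t 57.95 F [-0.03 -0.08 -4.51] T [-0.047 -0.024 -0.006] sdT [0.008 0.01  0.007] T about jaw 0.0191 arm mm -4.2
```

View pics/s27c.png

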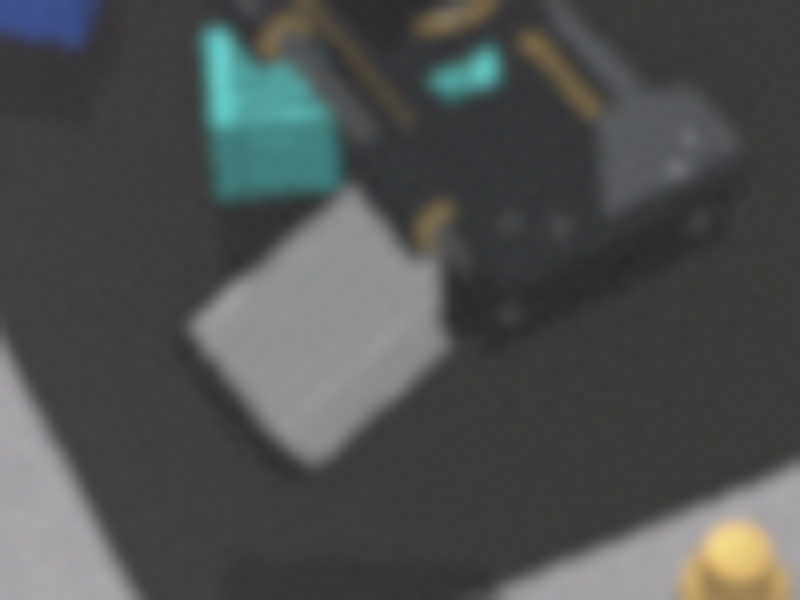

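An arm of 40 mm against about 27 mm for a sound pack suggests a loose core. I'll move it forward into free mat, lay it flat, and tilt it the other way from its extreme near end.

Request:
servo_tool:
  dp:
    - [0,0,-0.4]
    - [0,0,-0.8]
    - [0,0,-0.8]
    - [0,0,-0.6]
    - [0,0,-0.2]
  yaw: [0,0,0,0,0]

```text
time: 58.55
position: [0.5346, -0.1091, 0.073]
tool_rot: [2.171, 0.107, -2.168]
ft_force: [0.0, -0.1, -4.6]
grip_width: 0.479
```

Request:
servo_tool:
  dp:
    - [0.3,0,0]
    - [0.5,0,0]
    - [0.4,0,0]
    - [0.06,0,0]
    - [0,0,0]
  yaw: [0,0,0,0,0]

```text
time: 59.05
position: [0.5309, -0.1098, 0.0411]
tool_rot: [2.169, 0.107, -2.174]
ft_force: [-0.7, -0.5, -3.0]
grip_width: 0.477
```

Request:
servo_tool:
  dp:
    - [0,0,0]
    - [0.1,0,0]
    - [0.2,0,0]
    - [0.2,0,0]
    - [0.2,0,0]
  yaw: [0,0,0,0,0]
  grip_force: 8

```text
time: 59.55
position: [0.5339, -0.1098, 0.0246]
tool_rot: [2.174, 0.107, -2.167]
ft_force: [2.9, 1.4, 1.4]
grip_width: 0.48
```

Request:
servo_tool:
  dp:
    - [0.2,0,0]
    - [0.2,0,0]
    - [0.2,0,0]
    - [0.08,0,0]
    - [0,0,0]
  yaw: [0,0,0,0,0]

```text
time: 60.05
position: [0.5316, -0.1098, 0.0069]
tool_rot: [2.17, 0.107, -2.173]
ft_force: [1.3, 0.1, 5.7]
grip_width: 0.481
```

Request:
servo_tool:
  dp:
    - [0,0,0]
    - [0,0,0]
    - [0,0,0]
    - [-0.3,0,0]
    - [-0.5,0,0]
  yaw: [0,0,0,0,0]
  fingers: 0.75

```text
time: 60.55
position: [0.5312, -0.1098, 0.027]
tool_rot: [2.169, 0.107, -2.173]
ft_force: [0.6, 0.1, 0.6]
grip_width: 0.738
```

Request:
servo_tool:
  dp:
    - [-0.8,0,0]
    - [-0.6,0,0.2]
    - [0,0,0.8]
    - [0,0,1.0]
    - [0,0,0.6]
  yaw: [0,0,0,0,0]

```text
time: 61.05
position: [0.4662, -0.1166, 0.0628]
tool_rot: [2.172, 0.107, -2.172]
ft_force: [-0.3, -0.0, -1.1]
grip_width: 0.754
```

Run:
```python
from h import *
crop('side','s28c.png',(270,210,370,285),8);p=st()['position']*1000
print(pred((p[0],p[1],26),6,-34,23,0))
im,d=snap('top','t28.png')
for q in packs(im,d): print(q)
```

```text
t 61.1 p [ 0.4641 -0.1168  0.0624] R [[-0.002, 0.096, -0.995], [0.002, -0.995, -0.096], [-1.0, -0.002, 0.002]] F [-1.01 -0.32 -0.27] T [-0.166  0.387 -0.064] g 0.751
[(np.float64(315.4), np.float64(279.3), 3), (np.float64(347.0), np.float64(263.2), 3), (np.float64(347.7), np.float64(253.9), 37), (np.float64(315.4), np.float64(270.1), 37)]
(array([205., 238.]), np.int32(354), (412.9, 339.4, 78, 39, 89.7), 'mean', array([412.8, 339.4]), 33.9)
(array([433., 240.]), np.int32(361), (409.7, -333.4, 75, 41, -87.6), 'mean', array([ 409.8, -333.3]), 34.6)
```

View pics/s28c.png

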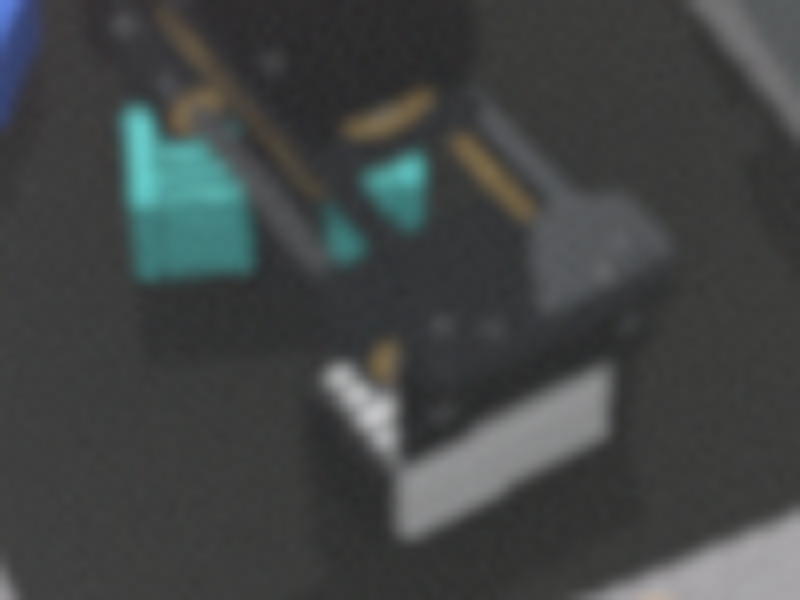

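Request:
servo_tool:
  dp:
    - [0.5,0,-0.1]
    - [0.6,0,-0.05]
    - [0.6,0,0]
    - [0.4,0,0]
    - [0.12,0,0]
  yaw: [0,0,0,0,0]

```text
time: 61.65
position: [0.4713, -0.1158, 0.006]
tool_rot: [2.17, 0.107, -2.172]
ft_force: [-0.7, 0.2, 0.1]
grip_width: 0.752
```

Request:
servo_tool:
  dp:
    - [0,0,0]
    - [0,0,0]
    - [0,0,0]
    - [0,0,0]
    - [0,0,0]
  yaw: [0,0,0,0,0]
  fingers: 0
  grip_force: 5

```text
time: 62.15
position: [0.4718, -0.1158, 0.0071]
tool_rot: [2.172, 0.107, -2.17]
ft_force: [0.4, -0.0, 2.5]
grip_width: 0.484
```

Request:
servo_tool:
  dp:
    - [0,0,0]
    - [-0.1,0,0]
    - [-0.15,0,0]
    - [-0.2,0,0]
    - [-0.2,0,0]
  yaw: [0,0,0,0,0]

```text
time: 62.65
position: [0.4709, -0.1158, 0.0229]
tool_rot: [2.17, 0.107, -2.172]
ft_force: [0.1, 0.1, -3.5]
grip_width: 0.482
```

Request:
servo_tool:
  dp:
    - [-0.2,0,0]
    - [-0.2,0,0]
    - [-0.2,0,0]
    - [-0.15,0,0]
    - [0,0,0]
  yaw: [0,0,0,0,0]

```text
time: 63.15
position: [0.4721, -0.1158, 0.0425]
tool_rot: [2.173, 0.107, -2.169]
ft_force: [-1.0, -0.4, 0.0]
grip_width: 0.485
```

Run:
```python
from h import *
crop('side','s29c.png',(270,210,370,285),8);p=st()['position']*1000
for phi in(0,-10,-20,-28): print(phi,pred((p[0],p[1],p[2]+19),6,-36,23,phi))
```

```text
t 63.2 p [ 0.4719 -0.1159  0.0422] R [[0.001, 0.098, -0.995], [0.0, -0.995, -0.098], [-1.0, -0.0, -0.001]] F [0.56 0.15 0.02] T [-0.011  0.194  0.006] g 0.482
0 [(np.float64(319.0), np.float64(267.9), 38), (np.float64(351.1), np.float64(251.8), 38), (np.float64(351.8), np.float64(242.1), 72), (np.float64(319.1), np.float64(258.2), 72)]
-10 [(np.float64(317.6), np.float64(268.1), 40), (np.float64(349.0), np.float64(256.5), 24), (np.float64(351.7), np.float64(246.1), 58), (np.float64(319.9), np.float64(257.4), 74)]
-20 [(np.float64(316.3), np.float64(268.0), 43), (np.float64(346.2), np.float64(261.3), 12), (np.float64(350.8), np.float64(250.4), 44), (np.float64(320.7), np.float64(256.7), 75)]
-28 [(np.float64(315.4), np.float64(267.7), 45), (np.float64(343.4), np.float64(265.0), 3), (np.float64(349.5), np.float64(254.0), 33), (np.float64(321.5), np.float64(256.2), 75)]
```

View pics/s29c.png

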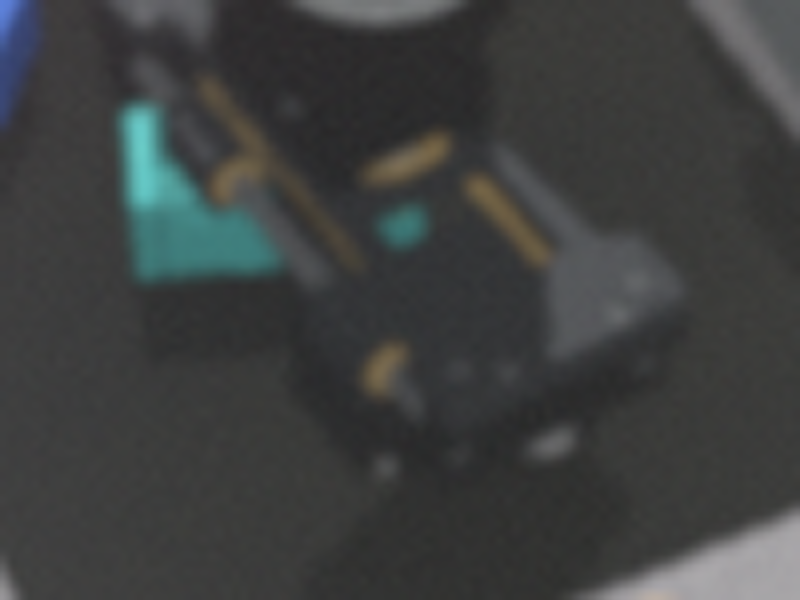

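The bottom edge is almost level in the picture, which matches about −28°. Clamp and lift.

Request:
servo_tool:
  dp:
    - [0,0,0]
    - [0,0,0]
    - [-0.2,0,0]
    - [-0.5,0,0]
    - [-0.4,0,0]
  yaw: [0,0,0,0,0]
  grip_force: 50

```text
time: 63.7
position: [0.4707, -0.1159, 0.0696]
tool_rot: [2.17, 0.106, -2.172]
ft_force: [-0.2, 0.1, -4.5]
grip_width: 0.477
```

Request:
servo_tool:
  dp:
    - [-0.2,0,0]
    - [0,0,0]
    - [0,0,0]
    - [0,0,0]
    - [0,0,0]
  yaw: [0,0,0,0,0]

```text
time: 64.2
position: [0.4709, -0.1158, 0.0737]
tool_rot: [2.17, 0.107, -2.172]
ft_force: [0.1, 0.6, -4.9]
grip_width: 0.479
```

Run:
```python
from h import *
ft(8); crop('side','s30c.png',(270,210,370,285),8)
```

```text
t 64.55 F [-0.02  0.27 -4.7 ] T [-0.056  0.336 -0.017] sdT [0.011 0.007 0.005] T about jaw -0.3403 arm mm 72.4
```

View pics/s30c.png

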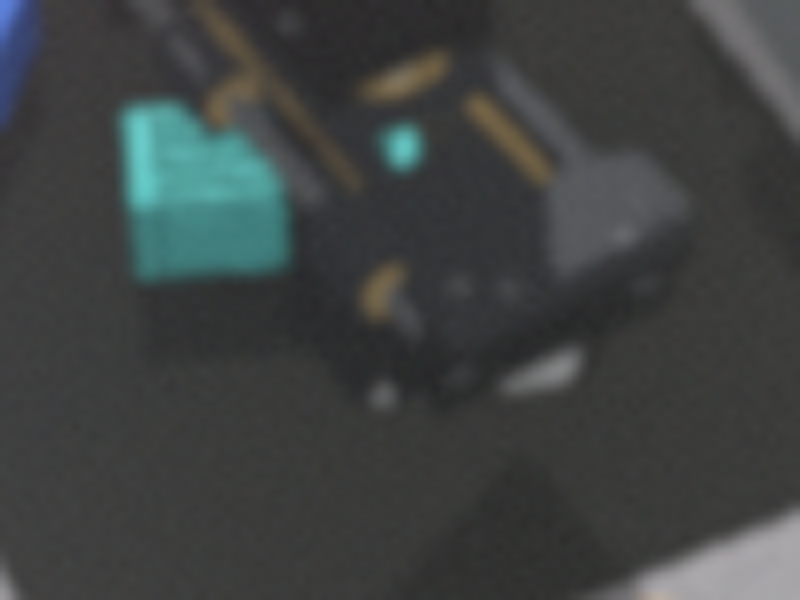

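The second arm is −40 mm. The two readings sum to 79 mm, where a sound pack would give about 55 mm, so the core slides and this is a reject. Flatten and regrip at the centre.

Request:
servo_tool:
  dp:
    - [0.3,0,0]
    - [0.5,0,0]
    - [0.4,0,0]
    - [0.06,0,0]
    - [0,0,0]
  yaw: [0,0,0,0,0]

```text
time: 65.15
position: [0.4706, -0.1156, 0.0421]
tool_rot: [2.169, 0.107, -2.173]
ft_force: [-1.4, 1.3, -0.8]
grip_width: 0.479
```

Request:
servo_tool:
  dp:
    - [0,0,0]
    - [0.1,0,0]
    - [0.2,0,0]
    - [0.2,0,0]
    - [0.2,0,0]
  yaw: [0,0,0,0,0]
  grip_force: 8

```text
time: 65.65
position: [0.4711, -0.116, 0.0246]
tool_rot: [2.171, 0.106, -2.171]
ft_force: [-4.0, -0.4, 0.9]
grip_width: 0.481
```

Request:
servo_tool:
  dp:
    - [0.2,0,0]
    - [0.2,0,0]
    - [0.2,0,0]
    - [0.12,0,0]
    - [0,0,0]
  yaw: [0,0,0,0,0]

```text
time: 66.15
position: [0.4725, -0.1157, 0.0073]
tool_rot: [2.173, 0.107, -2.169]
ft_force: [-1.4, -0.4, 2.2]
grip_width: 0.485
```

Request:
servo_tool:
  dp:
    - [0,0,0]
    - [0,0,0]
    - [0,0,0]
    - [-0.3,0,0]
    - [-0.5,0,0]
  yaw: [0,0,0,0,0]
  fingers: 0.75

```text
time: 66.65
position: [0.4707, -0.1158, 0.0273]
tool_rot: [2.17, 0.106, -2.172]
ft_force: [0.3, -0.7, -0.3]
grip_width: 0.742
```

Request:
servo_tool:
  dp:
    - [-0.5,0,0]
    - [-0.5,0,-0.2]
    - [0,0,-0.5]
    - [0,0,-0.4]
    - [0,0,-0.15]
  yaw: [0,0,0,0,0]

```text
time: 67.15
position: [0.5039, -0.1124, 0.0528]
tool_rot: [2.172, 0.107, -2.169]
ft_force: [0.0, -0.4, -0.5]
grip_width: 0.752
```

Run:
```python
from h import *
crop('side','s31c.png',(270,210,370,285),8);p=st()['position']*1000
print(pred((p[0],p[1],26),6,0,23,0))
```

```text
t 67.2 p [ 0.5037 -0.1125  0.0524] R [[0.001, 0.099, -0.995], [-0.001, -0.995, -0.099], [-1.0, 0.001, -0.001]] F [0.12 0.75 0.03] T [-0.049  0.147  0.002] g 0.75
[(np.float64(317.5), np.float64(278.2), 3), (np.float64(349.0), np.float64(262.1), 3), (np.float64(349.7), np.float64(252.8), 37), (np.float64(317.5), np.float64(268.9), 37)]
```

View pics/s31c.png

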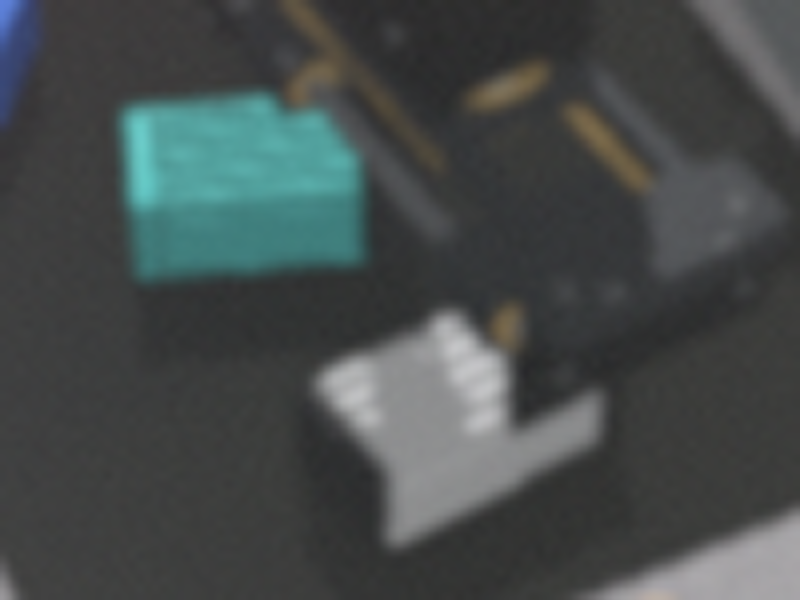

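Request:
servo_tool:
  dp:
    - [0.3,0,0.15]
    - [0.6,0,0]
    - [0.5,0,0]
    - [0.3,0,0]
    - [0.1,0,0]
  yaw: [0,0,0,0,0]

```text
time: 67.7
position: [0.4973, -0.1131, 0.0055]
tool_rot: [2.168, 0.106, -2.174]
ft_force: [0.2, -0.3, -0.7]
grip_width: 0.746
```

Request:
servo_tool:
  dp:
    - [0,0,0]
    - [0,0,0]
    - [0,0,0]
    - [0,0,0]
    - [0,0,0]
  yaw: [0,0,0,0,0]
  fingers: 0
  grip_force: 50

```text
time: 68.2
position: [0.4991, -0.1131, 0.0075]
tool_rot: [2.172, 0.107, -2.17]
ft_force: [0.7, -0.3, 1.6]
grip_width: 0.485
```

Request:
servo_tool:
  dp:
    - [0,0,0]
    - [-0.3,0,0]
    - [-0.6,0,0]
    - [-0.9,0,0]
    - [-0.9,0,0]
  yaw: [0,0,0,0,0]

```text
time: 68.7
position: [0.4979, -0.1133, 0.0756]
tool_rot: [2.17, 0.106, -2.172]
ft_force: [1.1, 0.7, -4.6]
grip_width: 0.48
```

Request:
servo_tool:
  dp:
    - [-0.6,0,0]
    - [-0.3,0,0]
    - [0,0,0]
    - [0,0,0]
    - [0,0,0]
  yaw: [0,0,0,0,0]

```text
time: 69.2
position: [0.4977, -0.113, 0.0961]
tool_rot: [2.169, 0.107, -2.173]
ft_force: [-0.4, -1.0, -4.4]
grip_width: 0.478
```

Run:
```python
from h import *
ft(4); plan(501,336.5,100,-1.4)
```

```text
t 69.35 F [ 0.08  0.06 -4.39] T [-0.06   0.231 -0.025] sdT [0.002 0.011 0.013] T about jaw -0.2362 arm mm 53.8
from [ 498.2 -113.1   96.5] -84.4 dth 83.0
[[-0.01, -0.89, -0.09], [-0.01, -0.89, -0.16], [-0.01, -0.87, -0.22], [-0.01, -0.85, -0.28], [-0.01, -0.83, -0.35]] [-0.69, -0.69, -0.69, -0.69, -0.69]
[[-0.01, -0.8, -0.4], [-0.01, -0.77, -0.46], [-0.01, -0.74, -0.52], [-0.01, -0.7, -0.57], [-0.01, -0.65, -0.62]] [-0.69, -0.69, -0.69, -0.69, -0.69]
[[-0.01, -0.61, -0.66], [-0.01, -0.56, -0.7], [-0.01, -0.51, -0.74], [-0.01, -0.45, -0.78], [-0.01, -0.39, -0.81]] [-0.69, -0.69, -0.69, -0.69, -0.69]
[[-0.01, -0.33, -0.84], [-0.01, -0.27, -0.86], [-0.01, -0.21, -0.87], [-0.01, -0.15, -0.89], [-0.01, -0.08, -0.9]] [-0.69, -0.69, -0.69, -0.69, -0.69]
```

Request:
servo_tool:
  dp:
    - [-0.01,-0.89,-0.09]
    - [-0.01,-0.89,-0.16]
    - [-0.01,-0.87,-0.22]
    - [-0.01,-0.85,-0.28]
    - [-0.01,-0.83,-0.35]
  yaw: [-0.69,-0.69,-0.69,-0.69,-0.69]

```text
time: 69.9
position: [0.4992, 0.0018, 0.0984]
tool_rot: [1.962, 0.467, -1.961]
ft_force: [0.7, 1.4, -4.3]
grip_width: 0.479
```

Request:
servo_tool:
  dp:
    - [-0.01,-0.8,-0.4]
    - [-0.01,-0.77,-0.46]
    - [-0.01,-0.74,-0.52]
    - [-0.01,-0.7,-0.57]
    - [-0.01,-0.65,-0.62]
  yaw: [-0.69,-0.69,-0.69,-0.69,-0.69]

```text
time: 70.4
position: [0.5001, 0.1136, 0.0995]
tool_rot: [1.732, 0.76, -1.732]
ft_force: [-0.5, -0.0, -3.6]
grip_width: 0.479
```

Request:
servo_tool:
  dp:
    - [-0.01,-0.61,-0.66]
    - [-0.01,-0.56,-0.7]
    - [-0.01,-0.51,-0.74]
    - [-0.01,-0.45,-0.78]
    - [-0.01,-0.39,-0.81]
  yaw: [-0.69,-0.69,-0.69,-0.69,-0.69]

```text
time: 70.9
position: [0.5006, 0.2259, 0.1006]
tool_rot: [1.485, 1.003, -1.485]
ft_force: [0.5, 0.2, -4.7]
grip_width: 0.482
```

Request:
servo_tool:
  dp:
    - [-0.01,-0.33,-0.84]
    - [-0.01,-0.27,-0.86]
    - [-0.01,-0.21,-0.87]
    - [-0.01,-0.15,-0.89]
    - [-0.01,-0.08,-0.9]
  yaw: [-0.69,-0.69,-0.69,-0.69,-0.69]

```text
time: 71.4
position: [0.5014, 0.3385, 0.1016]
tool_rot: [1.224, 1.199, -1.225]
ft_force: [0.2, -1.1, -4.5]
grip_width: 0.478
```

Request:
servo_tool:
  dp:
    - [0,0,0]
    - [0,0,0]
    - [0,0,0]
    - [0,0,0]
    - [0,0,0]
  yaw: [0,0,0,0,0]

```text
time: 71.9
position: [0.5022, 0.3358, 0.1021]
tool_rot: [1.23, 1.196, -1.23]
ft_force: [-0.3, -0.3, -4.1]
grip_width: 0.477
```

Run:
```python
from h import *
st(); plan(500,337.5,14,-1.4); im,d=crop('top','t32c.png',(170,150,270,270),5)
for p in packs(im,d): print(p)
```

```text
t 71.9 p [0.5022 0.3358 0.1021] R [[0.0, 1.0, -0.028], [-0.0, -0.028, -1.0], [-1.0, 0.0, 0.0]] F [-0.35 -0.33 -4.11] T [-0.193  0.074 -0.054] g 0.477
from [502.2 335.8 102.1] -1.6 dth 0.2
[[0.7, -0.02, -0.01], [0.7, -0.02, -0.01], [0.7, -0.02, -0.01], [0.7, -0.02, -0.01], [0.7, -0.02, -0.01]] [-0.01, -0.01, -0.01, -0.01, -0.01]
(array([348., 152.]), np.int32(144), (670.9, -74.3, 109, 17, 89.1), 'mean', array([671.6, -84.4]), 50.2)
(array([207., 238.]), np.int32(298), (412.3, 338.0, 76, 39, -89.4), 'mean', array([411.1, 334.2]), 33.8)
(array([433., 240.]), np.int32(365), (408.4, -333.4, 75, 41, 90.0), 'mean', array([ 409.4, -333.3]), 35.0)
```

View pics/t32c.png

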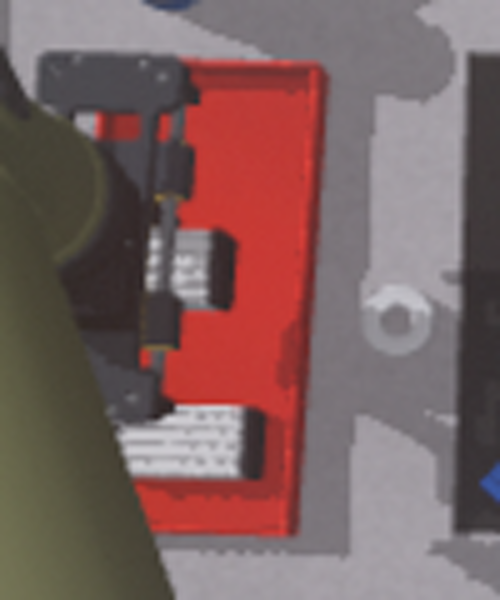

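Request:
servo_tool:
  dp:
    - [0.5,-0.06,-0.05]
    - [0.9,0,0]
    - [0.9,0,0]
    - [0.7,0,0]
    - [0.45,0,0]
  yaw: [0,0,0,0,0]

```text
time: 72.45
position: [0.4992, 0.337, 0.0134]
tool_rot: [1.227, 1.196, -1.232]
ft_force: [-0.5, -1.1, -4.5]
grip_width: 0.48
```

Request:
servo_tool:
  dp:
    - [0.1,0,0]
    - [0.05,0,0]
    - [0.04,0,0]
    - [0.04,0,0]
    - [0,0,0]
  yaw: [0,0,0,0,0]

```text
time: 72.95
position: [0.5012, 0.3383, 0.0115]
tool_rot: [1.231, 1.196, -1.228]
ft_force: [-0.9, -2.2, 2.4]
grip_width: 0.484
```

Request:
servo_tool:
  dp:
    - [0.01,0,0]
    - [0,0,0]
    - [0,0,0]
    - [0,0,0]
    - [0,0,0]
  yaw: [0,0,0,0,0]
  grip_force: 10

```text
time: 73.45
position: [0.5012, 0.3383, 0.0115]
tool_rot: [1.231, 1.196, -1.228]
ft_force: [-2.2, -2.6, 6.3]
grip_width: 0.481
```

Request:
servo_tool:
  dp:
    - [0,0,0]
    - [0,0,0]
    - [0,0,0]
    - [-0.2,0,0]
    - [-0.5,0,0]
  yaw: [0,0,0,0,0]
  fingers: 0.65

```text
time: 73.95
position: [0.4997, 0.3373, 0.0268]
tool_rot: [1.227, 1.196, -1.231]
ft_force: [0.1, 0.7, -0.1]
grip_width: 0.646
```

Request:
servo_tool:
  dp:
    - [-0.8,0,0]
    - [-1,0,0]
    - [-1,0,0]
    - [-1,0,0]
    - [-1,0,0]
  yaw: [0,0,0,0,0]

```text
time: 74.45
position: [0.5008, 0.3379, 0.1496]
tool_rot: [1.231, 1.196, -1.228]
ft_force: [0.6, 0.3, -0.3]
grip_width: 0.654
```

Request:
servo_tool:
  dp:
    - [-0.8,0,0]
    - [-0.6,0,0]
    - [-0.3,0,0]
    - [0,0,0]
    - [0,0,0]
  yaw: [0,0,0,0,0]

```text
time: 74.95
position: [0.5001, 0.3376, 0.189]
tool_rot: [1.228, 1.196, -1.23]
ft_force: [0.1, 0.3, 0.4]
grip_width: 0.649
```

Run:
```python
from h import *
st(); im,d=snap('top','t33.png')
for p in packs(im,d): print(p)
im,d=snap('side','s33.png'); P=cloud('side',d)
cv2.imwrite('pics/s33c.png',cv2.resize(im[130:250,330:440][:,:,::-1],None,fx=5,fy=5,interpolation=cv2.INTER_CUBIC))
d2=np.load('/tmp/top.npy'); im2=np.load('/tmp/top_im.npy'); P2=cloud('top',d2)
for n,I,D,PP in(('side',im,d,P),('top',im2,d2,P2)):
    v=cv2.cvtColor(I,cv2.COLOR_RGB2HSV)[...,2]
    m=(v<70)&(D>0)&(PP[...,2]>.128)&(PP[...,2]<.165)&(abs(PP[...,0]-.69)<.04)&(abs(PP[...,1]+.06)<.04)
    print(n,m.sum(),np.round(PP[m].mean(0),4),np.round(PP[m].min(0),3),np.round(PP[m].max(0),3))
```

```text
t 74.95 p [0.5001 0.3376 0.189 ] R [[-0.001, 1.0, -0.027], [-0.001, -0.027, -1.0], [-1.0, -0.001, 0.001]] F [0.1  0.28 0.41] T [-0.082  0.028  0.04 ] g 0.649
(array([353., 152.]), np.int32(108), (671.2, -92.4, 73, 17, 89.0), 'mean', array([670.5, -99.4]), 50.5)
(array([206., 208.]), np.int32(335), (500.0, 340.9, 78, 40, 87.8), 'mean', array([500.4, 339.8]), 34.1)
(array([205., 238.]), np.int32(354), (412.5, 339.3, 77, 39, -89.9), 'mean', array([412.6, 338.5]), 33.9)
(array([433., 240.]), np.int32(363), (408.3, -333.0, 76, 41, 90.0), 'mean', array([ 409.4, -333.2]), 35.1)
side 58 [ 0.6815 -0.0672  0.1501] [ 0.675 -0.076  0.138] [ 0.69  -0.056  0.157]
top 61 [ 0.6856 -0.0602  0.1527] [ 0.677 -0.073  0.142] [ 0.698 -0.05   0.159]
```

View pics/t33.png

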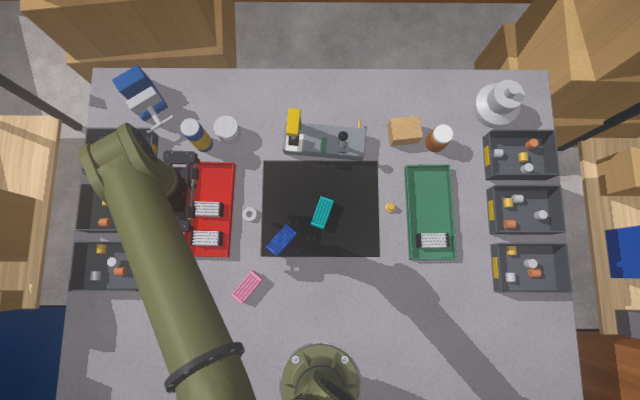

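View pics/s33c.png

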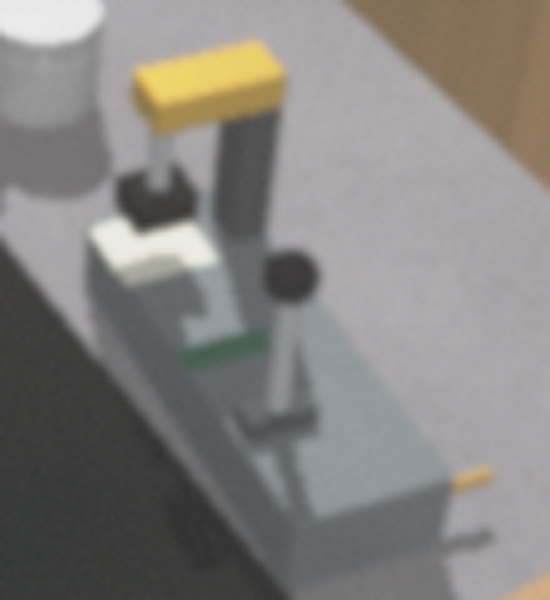

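All three packs lie flat in their trays: red at (206,208) and (205,238), green at (433,240). The mat holds only the blue and turquoise look-alikes. The knob is near (0.686,−0.060,0.143). Next I'll bring the shut fingers to the far-from-stamp side of the knob.

Run:
```python
from h import *
plan(682,-112,190,-4.5)
for q in ((.686,-.061,.143),(.69,-.063,.055)): print(proj('side',q),proj('top',q))
```

```text
from [499.8 337.5 188.5] -1.6 dth -2.9
[[-0.0, 0.39, 0.89], [-0.0, 0.39, 0.89], [-0.0, 0.39, 0.89], [-0.0, 0.4, 0.89], [-0.0, 0.4, 0.88]] [0.02, 0.02, 0.02, 0.02, 0.02]
[[-0.0, 0.4, 0.88], [-0.0, 0.4, 0.88], [-0.0, 0.4, 0.88], [-0.0, 0.41, 0.88], [-0.0, 0.41, 0.88]] [0.02, 0.02, 0.02, 0.02, 0.02]
[[-0.0, 0.41, 0.88], [-0.0, 0.41, 0.88], [-0.0, 0.42, 0.88], [-0.0, 0.42, 0.88], [-0.0, 0.42, 0.87]] [0.02, 0.02, 0.02, 0.02, 0.02]
[[-0.0, 0.42, 0.87], [-0.0, 0.42, 0.87], [-0.0, 0.43, 0.87], [-0.0, 0.43, 0.87], [-0.0, 0.43, 0.87]] [0.02, 0.02, 0.02, 0.02, 0.02]
(np.float64(387.14891058324395), np.float64(185.36082362893154)) (np.float64(342.8082013736851), np.float64(137.08225799460706))
(np.float64(385.3347683652145), np.float64(211.62282360941978)) (np.float64(341.357790067716), np.float64(145.74160395468343))
```

Request:
servo_tool:
  dp:
    - [0,0.39,0.89]
    - [0,0.39,0.89]
    - [0,0.39,0.89]
    - [0,0.4,0.89]
    - [0,0.4,0.88]
  yaw: [0.02,0.02,0.02,0.02,0.02]
  fingers: 0
  grip_force: 20

```text
time: 75.55
position: [0.546, 0.2242, 0.1888]
tool_rot: [1.236, 1.191, -1.238]
ft_force: [0.1, -0.0, -0.3]
grip_width: 0.279
```

Request:
servo_tool:
  dp:
    - [0,0.4,0.88]
    - [0,0.4,0.88]
    - [0,0.4,0.88]
    - [0,0.41,0.88]
    - [0,0.41,0.88]
  yaw: [0.02,0.02,0.02,0.02,0.02]

```text
time: 76.05
position: [0.5918, 0.1123, 0.1887]
tool_rot: [1.243, 1.187, -1.246]
ft_force: [0.4, 0.5, 0.6]
grip_width: 0.008
```

Request:
servo_tool:
  dp:
    - [0,0.41,0.88]
    - [0,0.41,0.88]
    - [0,0.42,0.88]
    - [0,0.42,0.88]
    - [0,0.42,0.87]
  yaw: [0.02,0.02,0.02,0.02,0.02]

```text
time: 76.55
position: [0.638, 0.0001, 0.1886]
tool_rot: [1.251, 1.182, -1.254]
ft_force: [1.0, 0.1, 0.0]
grip_width: 0.005
```

Request:
servo_tool:
  dp:
    - [0,0.42,0.87]
    - [0,0.42,0.87]
    - [0,0.43,0.87]
    - [0,0.43,0.87]
    - [0,0.43,0.87]
  yaw: [0.02,0.02,0.02,0.02,0.02]

```text
time: 77.05
position: [0.6844, -0.1116, 0.1885]
tool_rot: [1.259, 1.177, -1.261]
ft_force: [-0.7, 0.5, -0.1]
grip_width: 0.006
```

Request:
servo_tool:
  dp:
    - [0,0,0]
    - [0,0,0]
    - [0,0,0]
    - [0,0,0]
    - [0,0,0]
  yaw: [0,0,0,0,0]

```text
time: 77.55
position: [0.6846, -0.1095, 0.1898]
tool_rot: [1.259, 1.177, -1.258]
ft_force: [-0.1, -0.0, -0.4]
grip_width: 0.005
```

Run:
```python
from h import *
ft(3); plan(682,-112,124,-4.5)
crop('side','s34c.png',(330,130,440,250),5); st()
```

```text
t 77.65 F [ 0.25 -0.32  0.13] T [-0.082  0.037  0.047] sdT [0.019 0.007 0.021] T about jaw -0.0839 arm mm -639.0
from [ 684.6 -110.3  190. ] -3.9 dth -0.6
[[0.53, -0.02, 0.02], [0.53, -0.02, 0.02], [0.53, -0.02, 0.02], [0.53, -0.02, 0.02], [0.53, -0.02, 0.02]] [0.02, 0.02, 0.02, 0.02, 0.02]
t 77.75 p [ 0.6846 -0.1105  0.19  ] R [[0.0, 0.998, -0.069], [0.0, -0.069, -0.998], [-1.0, 0.0, -0.0]] F [-0.17 -0.16  0.41] T [-0.101  0.068 -0.003] g 0.004
```

View pics/s34c.png

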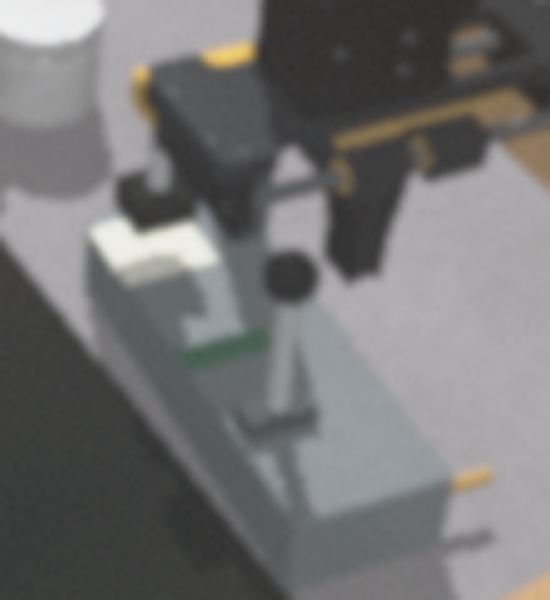

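Request:
servo_tool:
  dp:
    - [0.4,0,0]
    - [0.7,0,0]
    - [0.7,0,0]
    - [0.6,0,0]
    - [0.2,0,0]
  yaw: [0.05,0.05,0,0,0]

```text
time: 78.25
position: [0.6832, -0.1105, 0.1222]
tool_rot: [1.266, 1.173, -1.27]
ft_force: [-0.9, 0.2, -0.9]
grip_width: 0.002
```

Request:
servo_tool:
  dp:
    - [0,0,-0.3]
    - [0,0,-0.4]
    - [0,0,-0.3]
    - [0,0,0]
    - [0,0,0]
  yaw: [0,0,0,0,0]

```text
time: 78.75
position: [0.687, -0.0853, 0.1255]
tool_rot: [1.267, 1.17, -1.266]
ft_force: [0.5, 0.2, 0.3]
grip_width: 0.004
```

Request:
servo_tool:
  dp:
    - [0,0,-0.2]
    - [0,0,-0.2]
    - [0,0,-0.2]
    - [0,0,-0.2]
    - [0,0,-0.1]
  yaw: [0,0,0,0,0]

```text
time: 79.25
position: [0.6885, -0.0638, 0.1248]
tool_rot: [1.267, 1.169, -1.268]
ft_force: [0.3, -4.8, -0.6]
grip_width: 0.005
```

Run:
```python
from h import *
crop('side','s35c.png',(330,130,440,250),5); st()
```

```text
t 79.3 p [ 0.6886 -0.0634  0.1247] R [[0.0, 0.997, -0.079], [-0.001, -0.079, -0.997], [-1.0, 0.0, 0.001]] F [ 1.54 -3.16 -0.15] T [-0.856 -0.179 -0.029] g 0.003
```

View pics/s35c.png

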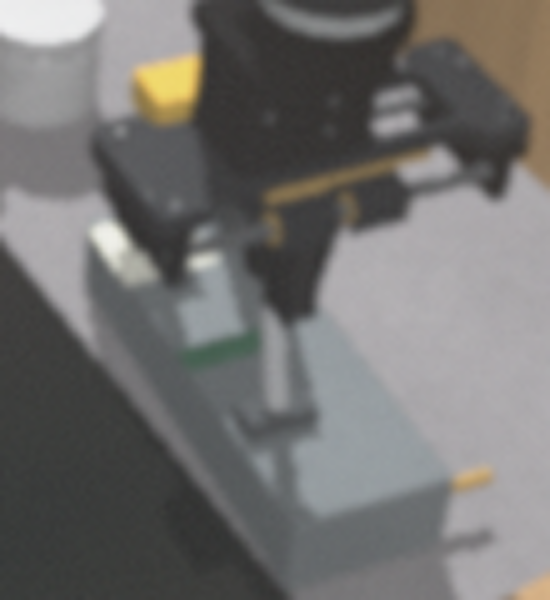

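Request:
servo_tool:
  dp:
    - [0,0,-0.2]
    - [0,0,-0.2]
    - [0,0,-0.2]
    - [0,0,-0.1]
    - [0,0,0]
  yaw: [0,0,0,0,0]

```text
time: 79.8
position: [0.689, -0.0497, 0.1232]
tool_rot: [1.265, 1.166, -1.273]
ft_force: [2.2, -7.7, -5.3]
grip_width: 0.003
```

Request:
servo_tool:
  dp:
    - [0,0,-0.1]
    - [0,0,-0.1]
    - [0,0,0]
    - [0,0,0]
    - [0,0,0]
  yaw: [0,0,0,0,0]

```text
time: 80.3
position: [0.689, -0.0465, 0.123]
tool_rot: [1.265, 1.165, -1.275]
ft_force: [2.6, -10.2, -6.7]
grip_width: 0.003
```

Run:
```python
from h import *
crop('side','s36c.png',(330,130,440,250),5); ft(2);st()
```

```text
t 80.4 F [  1.74 -10.42  -7.2 ] T [-2.334 -0.426 -0.067] sdT [0.039 0.    0.006] T about jaw -2.2903 arm mm 318.1
t 80.45 p [ 0.689  -0.0466  0.123 ] R [[-0.002, 0.996, -0.084], [-0.007, -0.084, -0.996], [-1.0, -0.002, 0.007]] F [  1.92 -10.07  -7.05] T [-2.341 -0.424 -0.048] g 0.004
```

View pics/s36c.png

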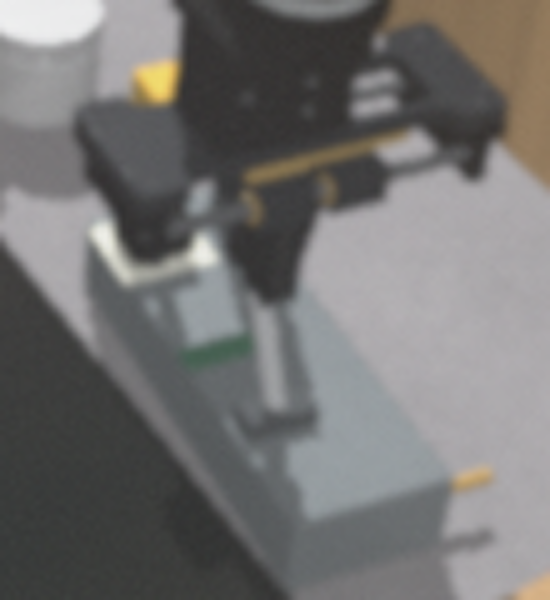

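Request:
servo_tool:
  dp:
    - [0,0,-0.1]
    - [0,0,-0.1]
    - [0,0,-0.1]
    - [0,0,0]
    - [0,0,0]
  yaw: [0,0,0,0,0]

```text
time: 80.95
position: [0.689, -0.0455, 0.1229]
tool_rot: [1.262, 1.157, -1.282]
ft_force: [1.2, -17.6, -7.2]
grip_width: 0.003
```

Run:
```python
from h import *
im,d=crop('side','s37c.png',(360,160,420,230),10); st()
y=np.array([.078,.997,0]); o=np.array([.687,-.063,.055])
for a in(0,.3,.4,.5): print(a,[tuple(np.round((np.array(proj('side',o+r*(y*np.sin(a)+np.array([0,0,1])*np.cos(a))))-[360,160])*10)) for r in(.0,.03,.06,.088)])
```

```text
t 81.0 p [ 0.689  -0.0455  0.1229] R [[-0.003, 0.996, -0.088], [-0.014, -0.088, -0.996], [-1.0, -0.001, 0.014]] F [  1.53 -17.08  -8.16] T [-4.143 -0.373 -0.119] g 0.004
0 [(np.float64(243.0), np.float64(520.0)), (np.float64(255.0), np.float64(433.0)), (np.float64(268.0), np.float64(344.0)), (np.float64(280.0), np.float64(257.0))]
0.3 [(np.float64(243.0), np.float64(520.0)), (np.float64(238.0), np.float64(415.0)), (np.float64(232.0), np.float64(307.0)), (np.float64(227.0), np.float64(204.0))]
0.4 [(np.float64(243.0), np.float64(520.0)), (np.float64(232.0), np.float64(410.0)), (np.float64(221.0), np.float64(299.0)), (np.float64(210.0), np.float64(193.0))]
0.5 [(np.float64(243.0), np.float64(520.0)), (np.float64(227.0), np.float64(407.0)), (np.float64(210.0), np.float64(293.0)), (np.float64(194.0), np.float64(186.0))]
```

View pics/s37c.png

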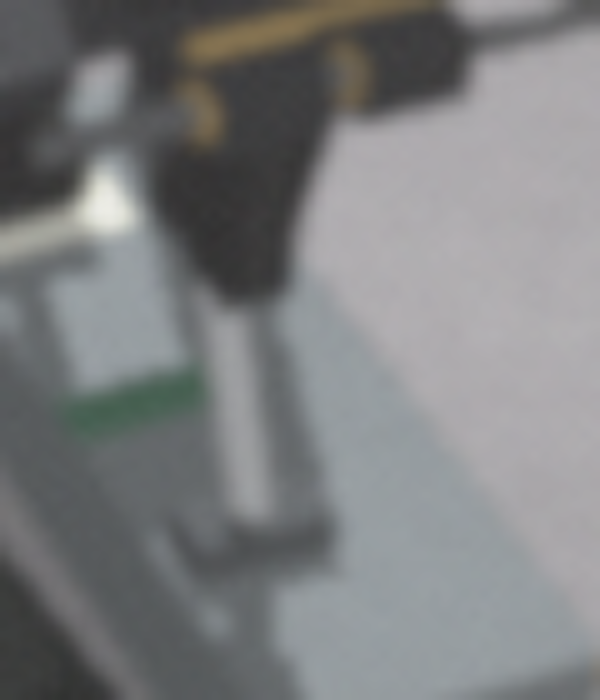

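The force rose from 10 to 17 N over just 1 mm, and the rod's slope fits about 0.5 rad, so the lever is on its stop. Hold it there.

Request:
servo_tool:
  dp:
    - [0,0,0]
    - [0,0,0]
    - [0,0,0]
    - [0,0,0]
    - [0,0,0]
  yaw: [0,0,0,0,0]

```text
time: 81.5
position: [0.6889, -0.0455, 0.1229]
tool_rot: [1.262, 1.157, -1.282]
ft_force: [1.8, -17.9, -7.3]
grip_width: 0.01
```

Request:
servo_tool:
  dp:
    - [0,0,0]
    - [0,0,0]
    - [0,0,0]
    - [0,0,0]
    - [0,0,0]
  yaw: [0,0,0,0,0]

```text
time: 82.0
position: [0.689, -0.0455, 0.1229]
tool_rot: [1.262, 1.157, -1.282]
ft_force: [0.5, -17.0, -7.8]
grip_width: 0.008
```

Request:
servo_tool:
  dp:
    - [0,0,0]
    - [0,0,0]
    - [0,0,0]
    - [0,0,0]
    - [0,0,0]
  yaw: [0,0,0,0,0]

```text
time: 82.5
position: [0.689, -0.0455, 0.1229]
tool_rot: [1.262, 1.157, -1.282]
ft_force: [2.7, -18.5, -7.5]
grip_width: 0.004
```

Request:
servo_tool:
  dp:
    - [0,0,0]
    - [0,0,0]
    - [0,0,0]
    - [0,0,0]
    - [0,0,0]
  yaw: [0,0,0,0,0]

```text
time: 83.0
position: [0.689, -0.0454, 0.1229]
tool_rot: [1.262, 1.157, -1.282]
ft_force: [2.4, -18.2, -8.1]
grip_width: 0.006
```

Request:
servo_tool:
  dp:
    - [0,0,0]
    - [0,0,0]
    - [0,0,0]
    - [0,0,0]
    - [0,0,0]
  yaw: [0,0,0,0,0]

```text
time: 83.5
position: [0.6889, -0.0455, 0.1229]
tool_rot: [1.262, 1.157, -1.282]
ft_force: [2.5, -18.3, -7.1]
grip_width: 0.003
```

Request:
servo_tool:
  dp:
    - [0,0,0]
    - [0,0,0]
    - [0,0,0]
    - [0,0,0]
    - [0,0,0]
  yaw: [0,0,0,0,0]

```text
time: 84.0
position: [0.689, -0.0455, 0.1229]
tool_rot: [1.262, 1.157, -1.282]
ft_force: [2.2, -18.2, -7.7]
grip_width: 0.004
```

Run:
```python
from h import *
snap('top','t38.png'); crop('side','s38c.png',(330,130,440,250),5); st()
```

```text
t 84.1 p [ 0.6889 -0.0455  0.1229] R [[-0.003, 0.996, -0.088], [-0.014, -0.088, -0.996], [-1.0, -0.001, 0.014]] F [  2.09 -17.44  -7.51] T [-4.13  -0.352 -0.141] g 0.007
```

View pics/s38c.png

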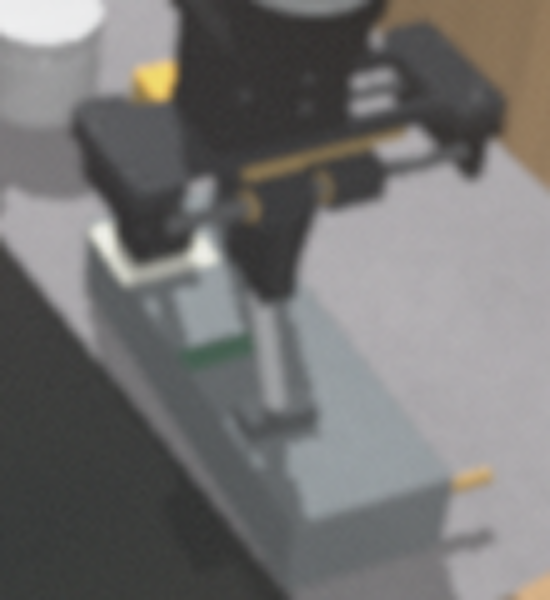

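Held for over 3 s at a steady 18 N, with the stamp foot down on the card. Knob travel is about 41 mm of the expected 42. Now back off so the lever returns.

Request:
servo_tool:
  dp:
    - [0,0,0.4]
    - [0,0,0.5]
    - [0,0,0.5]
    - [0,0,0.5]
    - [0,0,0.5]
  yaw: [0,0,0,0,0]

```text
time: 84.6
position: [0.6859, -0.0923, 0.1246]
tool_rot: [1.268, 1.173, -1.266]
ft_force: [1.4, 0.1, -0.7]
grip_width: 0.004
```

Request:
servo_tool:
  dp:
    - [0,0,0.5]
    - [0,0,0.5]
    - [0,0,0.3]
    - [-0.4,0,0]
    - [-0.8,0,0]
  yaw: [0,0,0,0,0]

```text
time: 85.1
position: [0.6824, -0.1252, 0.1538]
tool_rot: [1.267, 1.174, -1.27]
ft_force: [0.5, 0.6, 0.1]
grip_width: 0.004
```

Request:
servo_tool:
  dp:
    - [-0.8,0,0.3]
    - [-0.8,0,0.6]
    - [-0.6,0,0.8]
    - [-0.2,0,0.8]
    - [0,0,0.4]
  yaw: [0,0,0,0,0]

```text
time: 85.6
position: [0.677, -0.202, 0.2159]
tool_rot: [1.269, 1.166, -1.27]
ft_force: [0.0, -0.4, -0.2]
grip_width: 0.001
```

Request:
servo_tool:
  dp:
    - [0,0,0]
    - [0,0,0]
    - [0,0,0]
    - [0,0,0]
    - [0,0,0]
  yaw: [0,0,0,0,0]

```text
time: 86.1
position: [0.6778, -0.197, 0.2145]
tool_rot: [1.267, 1.172, -1.267]
ft_force: [0.1, -0.0, 1.0]
grip_width: 0.0
```

Run:
```python
from h import *
st(); im,d=snap('top','t39.png')
for p in packs(im,d): print(p)
im2,d2=snap('side','s39.png')
for n in('pack_a',): 
    for r in ctrl.cut_out('top',n): print(round(r['score'],2),np.round(r['extent']))
```

```text
t 86.1 p [ 0.6778 -0.197   0.2145] R [[-0.0, 0.997, -0.078], [0.0, -0.078, -0.997], [-1.0, -0.0, -0.0]] F [ 0.12 -0.02  1.01] T [-0.108  0.122 -0.035] g 0.0
(array([206., 208.]), np.int32(349), (500.2, 341.3, 78, 40, 87.5), 'mean', array([500.2, 340.7]), 34.3)
(array([205., 238.]), np.int32(356), (412.7, 339.5, 78, 39, 89.8), 'mean', array([412.7, 339.2]), 34.0)
(array([433., 240.]), np.int32(363), (408.6, -333.3, 75, 42, -89.9), 'mean', array([ 409.5, -333. ]), 34.6)
0.98 [414. 234. 450. 246.]
0.81 [310. 196. 335. 228.]
0.77 [194. 203. 225. 216.]
0.73 [233. 269. 260. 303.]
0.71 [191. 232. 224. 247.]
0.6 [267. 224. 293. 255.]
```

View pics/t39.png

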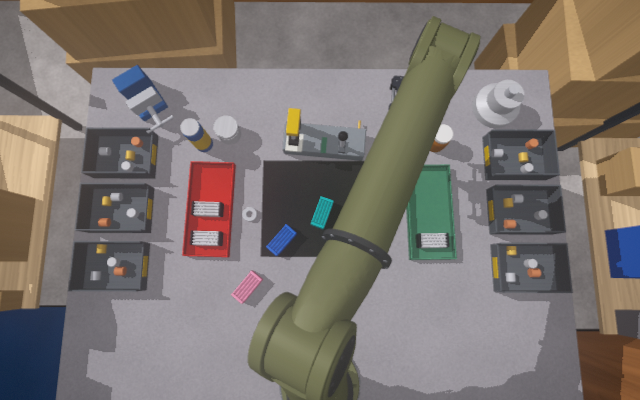

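View pics/s39.png

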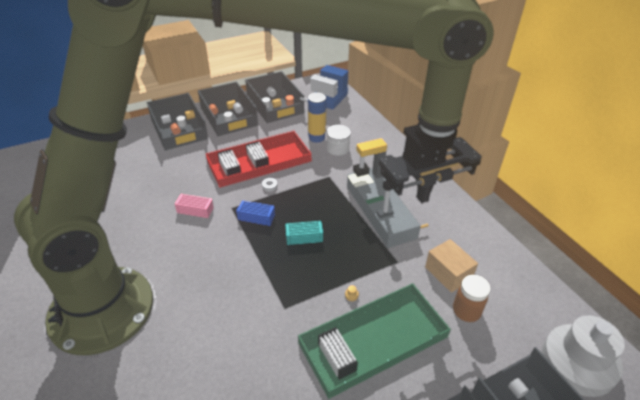

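In the top view the knob is back upright at (343,136). The packs lie flat in their trays, the mat holds only the look-alikes, and the bystanders are where they were. Handing in.

Run:
```python
from h import *
print(ctrl.close_job())
```

```text
the job is handed in; nothing more can be done
None
```

The three coil packs on the mat are checked and sorted, the batch card is stamped, and the job was handed in at about 86 s of the 210 s allowed. No verdict was reported.

I gripped each pack near one end and let it droop to about 28°, then clamped it, lifted it clear and read the wrist moment. I then did the same from the other end.

| Pack (start position on mat) | Balance point from grip, two tilts | Expected if sound | Result | Laid in |
|---|---|---|---|---|
| Far left | 24 mm and 24 mm | about 25 mm each | sound | green tray |
| Far right | 39 mm and 44 mm | about 25–30 mm | rattles | red tray |
| Near right | 40 mm and 40 mm | about 27 mm | rattles | red tray |

- **Second check:** lifting each pack by its middle agreed. The sound pack was balanced, and the other two were off by 10–17 mm towards the end tilted down last.
- **One tilt repeated:** the far-right pack's second tilt first came up level because of its shifted core. I set it down and redid it closer to the end with a lighter grip. It then tilted about 27°.
- **Lever:** I pushed it until the force rose sharply at the stop and held it there for over 3 s at about 18 N. The stamp foot looked down on the card. The lever then sprang back upright.
- **Last pictures:** all three packs lie flat, fins up, on the tray floors. The blue, turquoise and pink look-alikes and the other bench items look to be where they were. The gripper was clear of everything, and none of these checks failed or disagreed.

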